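# Load a cell into the test bay and bolt it shut

### The arm

A 7-joint arm with a two-finger parallel gripper is mounted at the origin on a cart in front of the work surface, level with it; the furniture and walls round the work are solid. World frame = base frame: x ahead of the robot, y to its left, z up, the work surface at z = 0. Lengths are in m, angles in rad, forces in N, time in s.
With the tool pointing down it reaches from about 0.4 to 0.85 m from the base axis. Payload 4.5 kg.
Tool frame: the origin (TCP) lies midway between the tips of the shut fingers; the grasp point (between the pads) lies 19 mm behind it (grip_point_offset is the z of the grasp point in the tool frame, in m); z points along the fingers, y is the line along which they close (so a half turn about z gives the same grasp; the last joint's range is limited). The gripper opens to 85 mm and grips with 20 to 120 N. Pads are 22 mm wide; open, the fingers measure 114 mm over their backs; the gripper's body (76 mm by 85 mm) begins 54 mm behind the grasp point. The pads swing forward as they close: fully open they stand 13 mm farther back than shut.
Start: joints at [-1.272, 0.689, -0.195, 1.565, 0.157, 0.902, -0.215], TCP at [0.164, 0.603, 0.231] pointing down, gripper open.
Joint ranges: [-3.01, 3.01], [-0.46, 2.08], [-1.47, 1.51], [0.13, 2.56], [-1, 4.14], [0.04, 2.09], [-2.66, 2.66]. Speed limits (rad/s): [2.57, 2.57, 3.14, 3.14, 3.14, 3.14, 3.14].

### API

Orientations are given as a rotation vector (axis times angle).
In Python, from workcell import * gives the robot as it stands.
- The arm moves only by the tool play_rows, never from a script. Its argument "commands" is a list of rows, each an object of numbers: "gripper": the closure, from -1 (fully open) to 1 (shut), so that 0 is half open; "x", "y", "z": the shift along the tool's x, y, z in cm; "roll": the turn about the tool's z in rad. In form: [{"gripper": .., "x": .., "y": .., "z": .., "roll": ..}, ...]. A call has 1 to 10 rows; each row is the pose to reach, as a shift and turn from the pose commanded when the call began, along the tool's axes at that moment; what a row does not reach only later rows make up. A row lasts 1/8 s, in which the tool goes at most 62.5 mm and 10.7 degrees, less where a joint would pass 70% of its speed; a pose out of reach is approached as far as the arm can. A call with a gripper value outside its range is refused whole. The fingers move at their own pace and stop on an object; "grip_force" is the grip in N (left out, the last holds). Time passes only in rows, so rows that repeat a pose let the fingers close. It gives the time, the measured TCP pose, the force, the opening and the grip force at its end, in the units of the state.
- get_obs(): the state, without advancing time (a new reading comes with each control period).
- capture(name): name is "scene" or "side" or "wrist"; returns a dict with "color" (400x640x3 uint8, blue, green, red), "fx", "fy", "cx", "cy" (pixels), "T" (4x4, takes a point from camera to world coordinates). Camera axes: x right, y down, z forward; pixel columns grow to the right and rows downward; lengths in m; the calibration is good to about 2 mm. A picture is of the moment at which its call begins. There is no depth.
- sign_off(): hands the job in; it is judged then, once.
The state is a dict: "t": time; "joint_positions": joint angles; "joint_vel": joint speeds; "tau": joint torques, N m; "tcp_pos": TCP position; "ee_rot": TCP orientation; "contact_force": force on the tool from outside, world axes, zero at the start; "moment": the same for the moment, N m; "width": opening from 0.0 (shut) to 1.0 (fully open); "gripper_force": force on a finger pad.
Only numpy, scipy, OpenCV 4.12 (cv2) and the standard library are available. Lean on these libraries where they do the work, as an engineer would, in place of code of your own. Each camera call takes 0.05 s, during which the arm holds its last target. There are 200 camera calls.

### The job

Put the green battery cell from its grey rest onto the two black saddles of the test bay's pulled-out sled, lowering it in by hand rather than dropping it, and push the sled fully home. Then lock it: slide the barrel bolt fully across through the staple on the sled's front with its red-knobbed handle still raised, and only then turn the handle fully down into the notch. Leave the other things on the bench where they are.

Things in the scene. Friction and masses are not known exactly. Their poses are not given: they have to be found in the camera images.
- bay: Fixed cell test bay: grey box (x 0 to 115, y -58 to 140, 195 high) with a blue roof. Origin: on the bench, in the plane of the front face, under the sled's middle line; x points into the box (it opens to the robot's left, so about world -y), bay y about world +x, away from the robot, z up. Its aluminium base strip (8 high, y -45 to 45) reaches out to x = -215 in front. All bay coordinates below are in mm in this frame.
- visor (a point): Middle of the front lower edge of the blue roof, 195 above the bench, 60 in front of the box's face; the roof overhangs so over the full width. Under it the push knob (at home) and bolt handle need the tool leaning out of the box to the bay's -x, 35 to 45 degrees from vertical, fingers pointing in and down, closing along the bay's y. The pulled-out saddles lie in front of it, open from above.
- notch (a point): Middle of the notch, 18 wide along the bay's y, in the guide rail under the handle's stalk; the stalk drops in here. Rail: bay x -34 to -24, top at z = 81, from y = 42 to 130.
- sled (a joint): Sled travel in m: 0 = home in the box, grows as it comes out along the bay's -x; starts pulled out, stays where left, slides at about 3 N. Front plate: y -45 to 24, z 12 to 99, front surface at bay x = -10 when home. Deck 60 wide, top at z = 18; two black V-saddles, 14 long, 26 before and behind the cradle point; between them both sides of the cell are free for fingers.
- cradle (a point): Point on the sled where the centre of a seated cell lies, 47 above the bench, 57 behind the front plate's middle plane; its x axis is the cell's direction, pointing into the box. Moves with the sled (bay x = 50 mm minus the sled's travel).
- push_knob (a point): Centre of the front end face (looking to the bay's -x) of the black round pull knob on the sled's front plate, 22 in diameter, standing 16 out from the plate, 45 above the bench. Push here along the bay's +x; moves with the sled.
- bolt (a joint): Travel of the steel barrel bolt in m along the bay's -y (toward the robot): 0 = withdrawn, 0.045 = stop, fully across through the staple on the sled's front plate. Takes about 2 N. Put across too early it blocks the sled. Rod 10 thick, its axis at bay x = -18, z = 85; straps guide it at y 120 to 130 and 42 to 51.
- handle (a joint): Turn of the bolt's handle in rad about the rod axis: 0 = raised (stalk points to the bay's -x and 25 degrees up), 1.4 = stop, fully down (55 degrees below level). A guide rail holds it above about 0.4 until the bolt is within 4 mm of its stop, where the stalk enters the notch. It stays where left (0.05 N m) and travels with the bolt.
- handle_knob (a point): Centre of the red knob on the handle: a cylinder 18 thick and 18 long, parallel to the rod (bay y), 42 from the rod axis, on an 8 mm stalk. Its end faces can be pinched along the bay's y; so held it pivots between the fingers. Bay x = -18 - 42 cos(25deg - handle), y = 108 - bolt (mm), z = 85 + 42 sin(25deg - handle).
- cell: Green round battery cell, 26 in diameter, 68 long, 86 g, lying level. Its long axis is the body's x axis turned by +0.07 rad about the body's z.
- cell_center (a point): Centre of the cell, on its axis; 45 above the bench at the start.
- rest: Grey block with two black V-saddles, 76 x 46, fixed on the bench, on which the cell lies at the start along the block's x axis. Origin under its centre; block top 14 above the bench, saddles 14 long and 26 either side of the centre, so the cell's middle is free at both sides.
- flux_bottle: White dropper bottle, 39 in diameter, 94 high, standing; a bystander. Origin at the centre of its foot.
- wipe_tin: Round tin with green lid, 67 in diameter, 27 high; a bystander. Origin at the centre of its underside.
- tape_kapton: Roll of amber tape lying flat, 86 in diameter, 20 high; a bystander. Origin at the centre of its underside.

How it is judged:
By the outcome, as a careful person would: the job done as asked, in the order asked, and still so for the second after the job is handed in, with the robot touching nothing.
It also fails if it takes over 64 s, if anything falls off the work surface, if the arm or the gripper's body presses on something with over 40 N, if the wrist force passes 120 N, or if a joint passes its speed limit or range.

## Working session

There is one attempt and no reset: what is moved stays moved. The work goes in short steps, Python scripts to look and compute and a tool call to move; the robot and the scene stay as the last step left them, time stands still between calls to the robot, and variables do not carry over. Pictures are saved under pics/ and viewed, at most 10 in all, crops included, and the job is handed in when it is done.

Besides the shell and the picture viewer there is one more tool, called by a JSON object that holds its "name" and its "arguments", one argument or row to a line. play_rows: Moves the arm, as the interface text tells. Its arguments: {"type":"object","properties":{"commands":{"type":"array","items":{"type":"object","properties":{"gripper":{"type":"number"},"x":{"type":"number"},"y":{"type":"number"},"z":{"type":"number"},"roll":{"type":"number"}}}},"grip_force":{"type":"number"}},"required":["commands"]}

```bash
mkdir -p pics; ls; python3 - <<'E'
from workcell import *
import cv2,numpy as np
o=get_obs();print(o['t'],o['tcp_pos'],o['ee_rot'],o['width'])
for n in("scene","side"):
    c=capture(n);cv2.imwrite(f"pics/{n}0.png",c["color"]);print(n,c["fx"],c["cx"],c["cy"],np.round(c["T"],3).tolist())
E
```

```text
pics
0.0 [0.16343109 0.60254928 0.23046132] [-4.14562157e-01 -3.11400425e+00  2.99784708e-03] 1.0027824012326572
scene 471.9709874520256 320.4387835449755 192.25406150215886 [[-0.954, 0.267, -0.139, 0.683], [0.301, 0.846, -0.439, 0.533], [0.0, -0.461, -0.888, 1.247], [0.0, 0.0, 0.0, 1.0]]
side 491.2174356882351 313.63548786524257 202.10872922753634 [[-0.356, 0.794, -0.492, 1.174], [0.934, 0.299, -0.194, 0.243], [-0.007, -0.529, -0.849, 1.27], [0.0, 0.0, 0.0, 1.0]]
```

View pics/scene0.png

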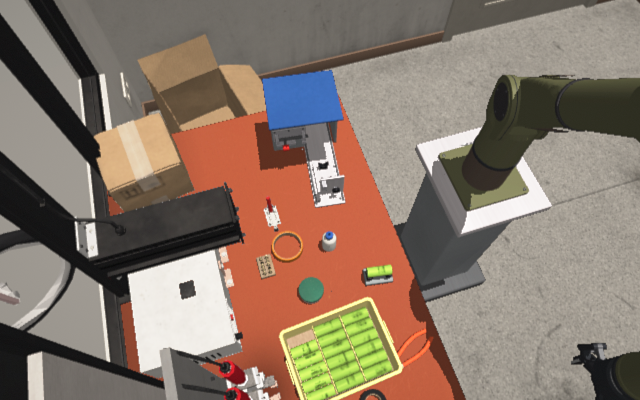

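View pics/side0.png

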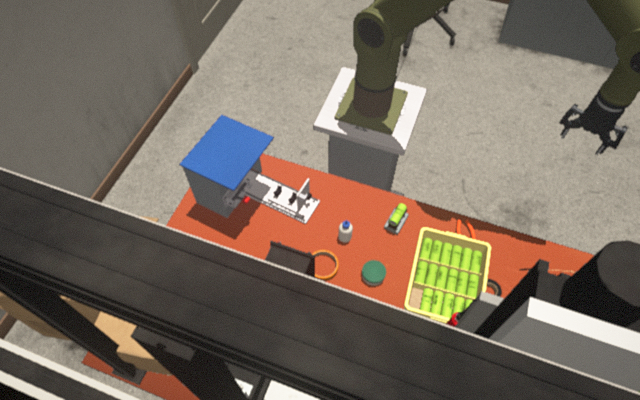

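The scene view shows the bay roof near (303,97), the sled with its front plate at about (335,188), the red knob at (286,148) and the cell at (378,272). In the side view the cell is at (398,214) and the roof at (228,155). I'll make an enlarged crop of the bay and measure from that.

```bash
cat > h.py <<'E'
from workcell import *
import cv2,numpy as np
from scipy.spatial.transform import Rotation as R
def ray(c,uv):
    d=np.array([(uv[0]-c["cx"])/c["fx"],(uv[1]-c["cy"])/c["fy"],1.]);return c["T"][:3,3],c["T"][:3,:3]@d
def plane(c,uv,z):
    o,d=ray(c,uv);return o+d*(z-o[2])/d[2]
def tri(*cu):
    A=[];b=[]
    for c,uv in cu:
        o,d=ray(c,uv);d=d/np.linalg.norm(d);P=np.eye(3)-np.outer(d,d);A.append(P);b.append(P@o)
    return np.linalg.lstsq(np.vstack(A),np.hstack(b),rcond=None)[0]
def proj(c,p):
    q=np.linalg.inv(c["T"])@np.append(p,1);return np.array([c["fx"]*q[0]/q[2]+c["cx"],c["fy"]*q[1]/q[2]+c["cy"]])
def blobs(c,lo,hi,roi=None,amin=8):
    m=cv2.inRange(cv2.cvtColor(c["color"],cv2.COLOR_BGR2HSV),np.array(lo),np.array(hi))
    if roi:
        k=np.zeros_like(m);x0,y0,x1,y1=roi;k[y0:y1,x0:x1]=255;m&=k
    n=cv2.findContours(m,cv2.RETR_EXTERNAL,cv2.CHAIN_APPROX_NONE)[0]
    return sorted([a for a in n if cv2.contourArea(a)>=amin],key=cv2.contourArea,reverse=True)
E
python3 - <<'E'
from h import *
s=capture("scene");d=capture("side")
a=cv2.resize(s["color"][60:215,250:355],None,fx=3.8,fy=3.8,interpolation=cv2.INTER_CUBIC)
b=cv2.resize(d["color"][110:230,175:330],None,fx=2.58,fy=2.58,interpolation=cv2.INTER_CUBIC)
im=np.zeros((600,800,3),np.uint8);im[:a.shape[0],:a.shape[1]]=a;im[:b.shape[0],400:400+b.shape[1]]=b[:,:400]
cv2.imwrite("pics/z1.png",im)
for n,c,r1,r2 in(("s",s,(355,255,405,295),(260,130,310,165)),("d",d,(380,200,412,236),(235,190,260,215))):
    for nm,lo,hi,roi in(("cell",(30,120,90),(50,255,255),r1),("red",(0,190,90),(4,255,255),r2),("roof",(105,150,60),(125,255,255),(170,60,350,230))):
        for q in blobs(c,lo,hi,roi)[:2]:
            print(n,nm,np.round(cv2.minAreaRect(q),1) if 0 else cv2.minAreaRect(q),cv2.approxPolyDP(q,3,True)[:,0].tolist())
E
```

```text
s cell ((379.14849853515625, 270.613525390625), (9.581869125366211, 24.450284957885742), 82.40535736083984) [[391, 267], [367, 268], [368, 276], [390, 274]]
s red ((285.5, 147.5), (5.0, 5.0), 90.0) [[283, 146], [283, 150], [288, 150], [287, 145]]
s roof ((302.0782775878906, 99.05903625488281), (51.20067596435547, 74.09737396240234), 82.03038787841797) [[331, 72], [262, 79], [269, 128], [342, 118]]
d cell ((398.2178955078125, 213.3096466064453), (9.0756254196167, 20.92812156677246), 28.300756454467773) [[403, 204], [397, 206], [390, 219], [396, 224], [405, 210]]
d red ((246.50001525878906, 199.50001525878906), (4.242640495300293, 4.242640495300293), 45.0) [[247, 197], [246, 202]]
d roof ((226.30303955078125, 150.85057067871094), (57.93867874145508, 76.09774017333984), 37.1847038269043) [[221, 116], [181, 164], [233, 189], [271, 137]]
```

View pics/z1.png

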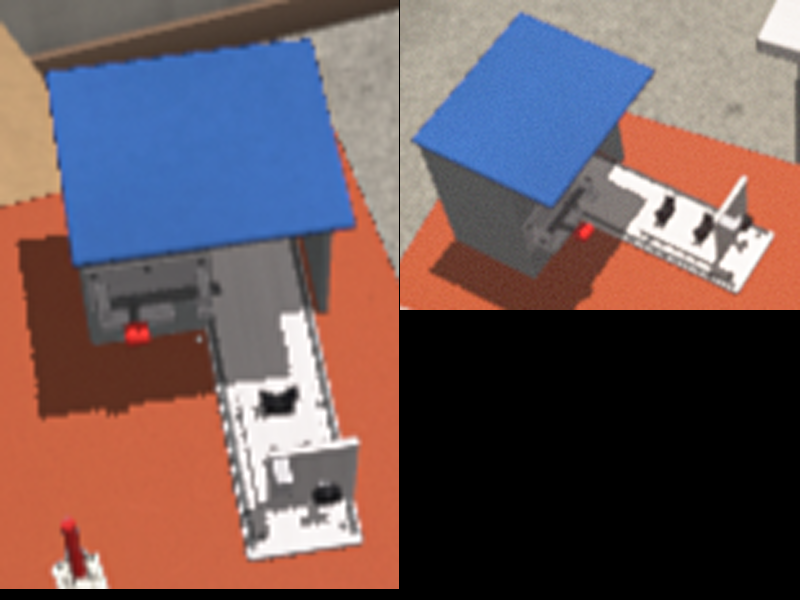

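The crop shows the roof, the strip's front end with corners at scene (315,207) and (345,203), the front plate with its black knob, both saddles in the side view, and the raised red handle knob.

```bash
python3 - <<'E'
from h import *
np.set_printoptions(precision=4,suppress=True)
s=capture("scene");d=capture("side")
for n,a,b in(("roofFnear",(342,118),(271,137)),("roofFfar",(269,128),(233,189)),("roofBnear",(331,72),(221,116)),("roofBfar",(262,79),(181,164)),("strip+y",(315.3,206.8),(306.8,222.4)),("strip-y",(345,202.9),(319.2,200.3)),("red",(285.5,147.7),(246.4,199.6)),("cell",(379.1,271),(398,213.7)),
 ("saddle1",(250+278/3.8,60+402/3.8),(175+265/2.58,110+212/2.58)),("knob",(250+326/3.8,60+493/3.8),(175+343/2.58,110+222/2.58))):
    p=tri((s,a),(d,b));print(n,p,"res",np.abs(proj(s,p)-a).max().round(1))
print(plane(s,(315.3,206.8),.008),plane(s,(345,202.9),.008),plane(d,(306.8,222.4),.008),plane(d,(319.2,200.3),.008))
# cell contours cast
for c,r in((s,(355,255,405,295)),(d,(380,200,412,236))):
    q=blobs(c,(30,90,60),(50,255,255),r)[0];(cx,cy),(w,h),a=cv2.minAreaRect(q)
    P=cv2.boxPoints(((cx,cy),(w,h),a));L=P[1]-P[0],P[2]-P[1];v=max(L,key=np.linalg.norm)
    e=[plane(c,np.array([cx,cy])+k*v/2,.048) for k in(-1,1)];print("cell",np.mean(e,0),np.linalg.norm(e[1]-e[0]),np.degrees(np.arctan2(*(e[1]-e[0])[1::-1])))
E
```

```text
roofFnear [ 0.3917 -0.1907  0.1936] res 0.5
roofFfar [ 0.5921 -0.2112  0.2027] res 0.2
roofBnear [ 0.3679 -0.36    0.1888] res 0.7
roofBfar [ 0.5691 -0.3776  0.2051] res 0.2
strip+y [ 0.5178 -0.0377  0.0121] res 0.1
strip-y [ 0.428  -0.031   0.0007] res 0.8
red [ 0.5552 -0.2038  0.0998] res 0.2
cell [0.4169 0.207  0.0466] res 0.6
saddle1 [ 0.4562 -0.1563  0.0226] res 0.0
knob [ 0.4484 -0.0599  0.0406] res 0.4
[ 0.5173 -0.0394  0.008 ] [ 0.4308 -0.0254  0.008 ] [ 0.5155 -0.0388  0.008 ] [ 0.4305 -0.0315  0.008 ]
cell [0.4182 0.2084 0.048 ] 0.06615788471407247 170.83911859484414
cell [0.4176 0.2056 0.048 ] 0.07579501267966725 170.1771362269471
```

{"name": "play_rows", "arguments": {
  "commands": [
    {"gripper": -1, "y": -5},
    {"gripper": -1, "y": -10},
    {"gripper": -1, "y": -15},
    {"gripper": -1, "y": -20},
    {"gripper": -1, "y": -25},
    {"gripper": -1, "y": -30},
    {"gripper": -1, "y": -30},
    {"gripper": -1, "y": -30}
  ]
}}

```text
schema error: expected keys gripper, x, y, z, roll
```

{"name": "play_rows", "arguments": {
  "commands": [
    {"gripper": -1, "x": 0, "y": -5, "z": 0, "roll": 0},
    {"gripper": -1, "x": 0, "y": -10, "z": 0, "roll": 0},
    {"gripper": -1, "x": 0, "y": -15, "z": 0, "roll": 0},
    {"gripper": -1, "x": 0, "y": -20, "z": 0, "roll": 0},
    {"gripper": -1, "x": 0, "y": -25, "z": 0, "roll": 0},
    {"gripper": -1, "x": 0, "y": -30, "z": 0, "roll": 0},
    {"gripper": -1, "x": 0, "y": -30, "z": 0, "roll": 0}
  ]
}}

```text
t: 1.18
tcp_pos: [0.0846, 0.3088, 0.2313]
ee_rot: [0.413, 3.113, -0.008]
contact_force: [0.3, 0.3, 0.3]
width: 1.0
gripper_force: 0.0
```

```bash
python3 - <<'E'
from h import *
o=get_obs();print(o['t'],o['joint_positions'],o['tcp_pos']);print(R.from_rotvec(o['ee_rot']).as_matrix().round(3))
E
```

```text
1.175 [-1.29343016  0.32833011 -0.21211606  2.39654957  0.16394474  0.43389411
 -0.33714889] [0.08457061 0.30875691 0.23129655]
[[-0.965  0.261  0.   ]
 [ 0.261  0.965 -0.005]
 [-0.002 -0.005 -1.   ]]
```

Tool-down still holds at r = 0.32. Next I'll go above the cell and refine with the wrist camera.

{"name": "play_rows", "arguments": {
  "commands": [
    {"gripper": -1, "x": -6, "y": -0.2, "z": 0, "roll": -0.05},
    {"gripper": -1, "x": -12, "y": -0.4, "z": 0, "roll": -0.1},
    {"gripper": -1, "x": -18, "y": -0.6, "z": 0, "roll": -0.1},
    {"gripper": -1, "x": -24, "y": -0.8, "z": 0, "roll": -0.1},
    {"gripper": -1, "x": -30, "y": -1.0, "z": 0, "roll": -0.1},
    {"gripper": -1, "x": -34.8, "y": -1.2, "z": 0, "roll": -0.1},
    {"gripper": -1, "x": -34.8, "y": -1.2, "z": 0, "roll": -0.1},
    {"gripper": -1, "x": -34.8, "y": -1.2, "z": 0, "roll": -0.1}
  ]
}}

```text
t: 2.17
tcp_pos: [0.4178, 0.2116, 0.2312]
ee_rot: [-0.258, -3.131, -0.001]
contact_force: [-0.1, -0.2, 0.6]
width: 1.003
gripper_force: 0.0
```

```bash
cat >> h.py <<'E'
np.set_printoptions(precision=4,suppress=True)
def st():
    o=get_obs();M=R.from_rotvec(o['ee_rot']).as_matrix();print(round(o['t'],2),'tcp',o['tcp_pos'],'q',o['joint_positions'],'F',o['contact_force'],'w',o['width']);print(M.round(3));return o,M
def shift(o,M,target,offs=0):  # cm in tool axes so TCP (or point offs along z) comes to target
    return (M.T@(np.array(target)-o['tcp_pos']-offs*M[:,2])*100).round(2)
E
python3 - <<'E'
from h import *
o,M=st()
c=capture("wrist");cv2.imwrite("pics/w1.png",c["color"]);print(c["fx"],c["T"].round(3),grip_point_offset)
for q in blobs(c,(30,120,60),(50,255,255),None,300)[:3]:
    (cx,cy),(w,h),a=cv2.minAreaRect(q);P=cv2.boxPoints(((cx,cy),(w,h),a));v=max((P[1]-P[0],P[2]-P[1]),key=np.linalg.norm)
    e=[plane(c,np.array([cx,cy])+k*v/2,.047) for k in(-1,1)];print((cx,cy,w,h),np.mean(e,0),np.linalg.norm(e[1]-e[0]),np.degrees(np.arctan2(*(e[1]-e[0])[1::-1])))
E
```

```text
2.17 tcp [0.4178 0.2116 0.2312] q [-0.3798  0.4974 -0.2816  2.0194  0.2188  0.653   0.6024] F [-0.0748 -0.1507  0.5836] w 1.0027380717537127
[[-0.986  0.164 -0.   ]
 [ 0.164  0.986  0.001]
 [ 0.     0.001 -1.   ]]
293.13475156373374 [[ 0.163  0.942  0.292  0.342]
 [ 0.987 -0.156 -0.047  0.225]
 [ 0.002  0.296 -0.955  0.373]
 [ 0.     0.     0.     1.   ]] -0.0187
(486.427001953125, 258.22760009765625, 56.115074157714844, 156.01353454589844) [0.5497 0.4    0.047 ] 0.18751343819231978 94.39623525416171
(614.0, 345.0, 108.0, 50.0) [0.7198 0.5764 0.047 ] 0.1925804404910295 7.228523928562842
(514.0, 302.0, 42.0, 86.0) [0.6201 0.4374 0.047 ] 0.11244778445838806 80.55741522904351
```

View pics/w1.png

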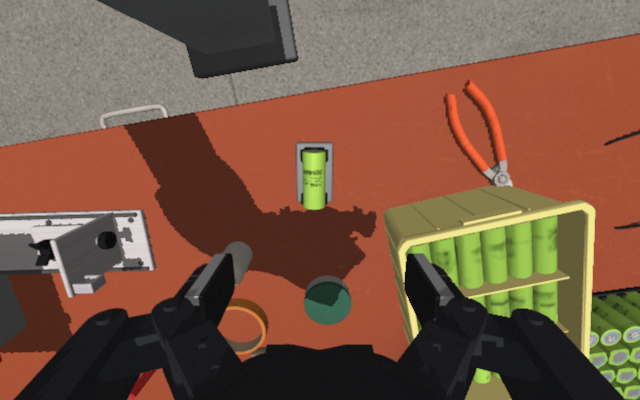

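The wrist view shows the cell at (314,178) on the grey rest, its axis about vertical in the image and square to the closing line. The sled's front plate is at the left, near (88,250).

```bash
python3 - <<'E'
from h import *
o,M=st()
c=capture("wrist");s=capture("scene")
q=blobs(c,(28,90,50),(50,255,255),(290,135,340,220),100)[0]
(cx,cy),(w,h),a=cv2.minAreaRect(q);P=cv2.boxPoints(((cx,cy),(w,h),a));v=max((P[1]-P[0],P[2]-P[1]),key=np.linalg.norm);print(cx,cy,w,h,a)
e=[plane(c,np.array([cx,cy])+k*v/2,.055) for k in(-1,1)];print(e,np.linalg.norm(e[1]-e[0]),np.degrees(np.arctan2(*(e[1]-e[0])[1::-1])))
q2=blobs(s,(28,90,50),(50,255,255),(355,255,405,295))[0];p=tri((c,(cx,cy)),(s,cv2.minAreaRect(q2)[0]));print(p)
# rest outline: grey
m=cv2.inRange(cv2.cvtColor(c["color"],cv2.COLOR_BGR2HSV),np.array((0,0,70)),np.array((180,70,200)));k=np.zeros_like(m);k[135:215,290:342]=255
pts=cv2.findNonZero(m&k);r=cv2.minAreaRect(pts);print(r,plane(c,r[0],.014))
E
```

```text
2.23 tcp [0.4171 0.2118 0.2312] q [-0.3807  0.4968 -0.282   2.0203  0.2188  0.6529  0.6025] F [ 0.0159 -0.2774 -0.2033] w 1.0037172716069849
[[-0.987  0.163 -0.001]
 [ 0.163  0.987  0.001]
 [ 0.001  0.    -1.   ]]
313.5 180.5 59.0 23.0 90.0
[array([0.3823, 0.2126, 0.055 ]), array([0.4487, 0.2014, 0.055 ])] 0.06732686388557789 -9.611002639040846
[0.4173 0.2066 0.0422]
((314.0, 172.5), (59.0, 36.0), 90.0) [0.4139 0.2072 0.014 ]
```

{"name": "play_rows", "arguments": {
  "commands": [
    {"gripper": -1, "x": 0, "y": -0.5, "z": 5, "roll": 0},
    {"gripper": -1, "x": 0, "y": -0.5, "z": 10, "roll": 0},
    {"gripper": -1, "x": 0, "y": -0.5, "z": 14, "roll": 0},
    {"gripper": -1, "x": 0, "y": -0.5, "z": 17, "roll": 0},
    {"gripper": -1, "x": 0, "y": -0.5, "z": 19, "roll": 0},
    {"gripper": -1, "x": 0, "y": -0.5, "z": 20.7, "roll": 0},
    {"gripper": 1, "x": 0, "y": -0.5, "z": 20.7, "roll": 0},
    {"gripper": 1, "x": 0, "y": -0.5, "z": 20.7, "roll": 0},
    {"gripper": 1, "x": 0, "y": -0.5, "z": 20.7, "roll": 0},
    {"gripper": 1, "x": 0, "y": -0.5, "z": 20.7, "roll": 0}
  ],
  "grip_force": 30
}}

```text
t: 3.58
tcp_pos: [0.4171, 0.2056, 0.0251]
ee_rot: [0.259, 3.13, -0.001]
contact_force: [-0.5, -1.4, 5.9]
width: 0.294
gripper_force: 29.1
```

{"name": "play_rows", "arguments": {
  "commands": [
    {"gripper": 1, "x": 0, "y": 0, "z": 0, "roll": 0},
    {"gripper": 1, "x": 0, "y": 0, "z": 0, "roll": 0},
    {"gripper": 1, "x": 0, "y": 0, "z": -3, "roll": 0},
    {"gripper": 1, "x": 0, "y": 0, "z": -8, "roll": 0},
    {"gripper": 1, "x": 0, "y": 0, "z": -13, "roll": 0},
    {"gripper": 1, "x": 0, "y": 0, "z": -18, "roll": 0},
    {"gripper": 1, "x": 0, "y": 0, "z": -18, "roll": 0}
  ]
}}

```text
t: 4.45
tcp_pos: [0.419, 0.2072, 0.2078]
ee_rot: [0.259, 3.124, 0.008]
contact_force: [0.9, -0.2, -0.8]
width: 0.293
gripper_force: 29.9
```

```bash
python3 - <<'E'
from h import *
o,M=st();s=capture("scene");print(plane(s,(329,241),.05))
E
```

```text
4.45 tcp [0.419  0.2072 0.2078] q [-0.3647  0.5328 -0.2945  2.057   0.2738  0.5795  0.5554] F [ 0.8613 -0.1511 -0.7939] w 0.29339714794312577
[[-0.986  0.165  0.007]
 [ 0.165  0.986  0.004]
 [-0.006  0.006 -1.   ]]
[0.518  0.0894 0.05  ]
```

The cell is held at about 25 mm opening. Next I'll carry it over the sled and turn it.

{"name": "play_rows", "arguments": {
  "commands": [
    {"gripper": 1, "x": -1, "y": -3.5, "z": 0, "roll": 0.17},
    {"gripper": 1, "x": -2, "y": -7, "z": 0, "roll": 0.34},
    {"gripper": 1, "x": -3, "y": -10.5, "z": 0, "roll": 0.51},
    {"gripper": 1, "x": -4, "y": -14, "z": 0, "roll": 0.68},
    {"gripper": 1, "x": -5, "y": -17.5, "z": 0, "roll": 0.85},
    {"gripper": 1, "x": -6, "y": -21, "z": 0, "roll": 1.02},
    {"gripper": 1, "x": -7, "y": -24.5, "z": 0, "roll": 1.19},
    {"gripper": 1, "x": -8, "y": -28, "z": 0, "roll": 1.36},
    {"gripper": 1, "x": -9, "y": -31.5, "z": 0, "roll": 1.52},
    {"gripper": 1, "x": -9.6, "y": -33.6, "z": 0, "roll": 1.52}
  ]
}}

```text
t: 5.75
tcp_pos: [0.4552, -0.1431, 0.2027]
ee_rot: [-2.347, -2.086, 0.005]
contact_force: [0.7, 0.8, -1.2]
width: 0.295
gripper_force: 29.9
```

{"name": "play_rows", "arguments": {
  "commands": [
    {"gripper": 1, "x": 0, "y": 0, "z": 0, "roll": 0},
    {"gripper": 1, "x": 0, "y": 0, "z": 0, "roll": 0}
  ]
}}

```text
t: 6.0
tcp_pos: [0.4557, -0.1398, 0.2033]
ee_rot: [-2.341, -2.091, 0.002]
contact_force: [0.7, -0.3, -1.0]
width: 0.291
gripper_force: 29.9
```

```bash
python3 - <<'E'
from h import *
o,M=st()
c=capture("wrist");np.save("c.npy",c,allow_pickle=True)
im=cv2.resize(c["color"],(800,500),interpolation=cv2.INTER_CUBIC);cv2.imwrite("pics/w2.png",im)
E
```

```text
6.0 tcp [ 0.4557 -0.1398  0.2033] q [ 0.1482  0.5472  0.0822  2.0387 -0.0814  0.5613  0.1747] F [ 0.6542 -0.2928 -0.9813] w 0.29108240424303955
[[ 0.112  0.994 -0.003]
 [ 0.994 -0.112  0.001]
 [ 0.001 -0.003 -1.   ]]
```

View pics/w2.png

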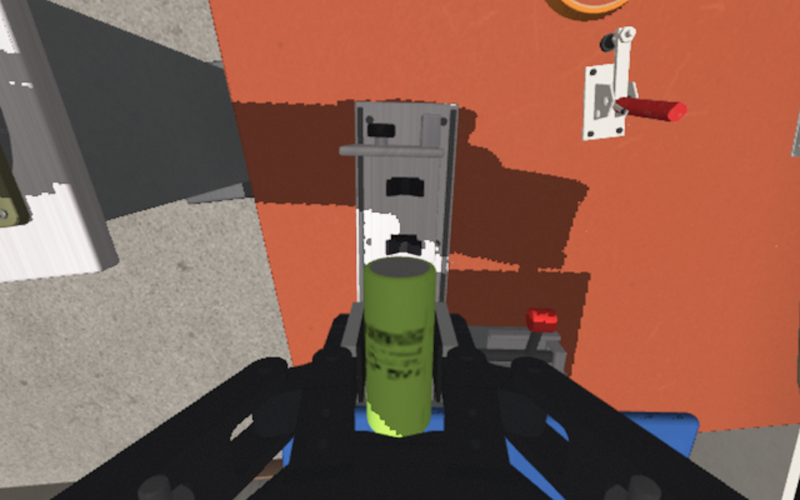

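The wrist view (scaled 1.25) shows the strip's front corners at (356,102) and (458,104), the plate's top edge at row 151, the saddles at (405,187) and (404,244), the red knob at (542,320), and the cell held square.

```bash
python3 - <<'E'
from h import *
c=np.load("c.npy",allow_pickle=True).item()
f=lambda u,v,z:plane(c,(u/1.25,v/1.25),z)
a,b=f(356,102,.008),f(458,104,.008);print("strip",a,b,np.linalg.norm(a-b),np.degrees(np.arctan2(*(b-a)[1::-1])))
for n,u,v,z in(("plateL",340,151,.099),("plateR",443,151,.099),("sad1",405,187,.036),("sad2",404,245,.036),("knobred",542,320,.103),("pknob",381,130,.045)):print(n,f(u,v,z))
# cell axis
g=blobs(c,(28,60,30),(50,255,255),(280,180,360,360),300)[0];print(cv2.fitLine(g,cv2.DIST_L2,0,.01,.01).ravel(),cv2.boundingRect(g))
# red centroid
r=blobs(c,(0,180,60),(5,255,255),(410,240,460,270),20)[0];print(cv2.minAreaRect(r))
# strip edges fine: gradient near rows
g=cv2.cvtColor(c["color"],cv2.COLOR_BGR2GRAY).astype(int);h=cv2.cvtColor(c["color"],cv2.COLOR_BGR2HSV)
for row in(95,130,140,170,185,200):
    sat=h[row,:,1]<110;x=[i for i in range(270,380) if sat[i]];print(row,x[0],x[-1],f(x[0]*1.25,row*1.25,.008)[:2],f(x[-1]*1.25,row*1.25,.008)[:2])
E
```

```text
strip [ 0.4297 -0.0303  0.008 ] [ 0.5163 -0.0417  0.008 ] 0.08739746687269617 -7.451155926491683
plateL [ 0.4243 -0.0675  0.099 ]
plateR [ 0.4907 -0.0749  0.099 ]
sad1 [ 0.4637 -0.1033  0.036 ]
sad2 [ 0.4575 -0.1535  0.036 ]
knobred [ 0.5534 -0.2022  0.103 ]
pknob [ 0.4498 -0.0562  0.045 ]
[  0.021   -0.9998 319.0312 272.7057] (291, 208, 58, 143)
((433.0, 255.0), (18.0, 24.0), 90.0)
95 284 366 [ 0.4268 -0.0436] [ 0.5151 -0.0535]
130 284 364 [ 0.4214 -0.0802] [ 0.5105 -0.0901]
140 284 363 [ 0.4198 -0.0911] [ 0.5087 -0.101 ]
170 285 361 [ 0.4159 -0.1253] [ 0.5041 -0.1351]
185 285 360 [ 0.4133 -0.1432] [ 0.5016 -0.153 ]
200 285 359 [ 0.4106 -0.1616] [ 0.4991 -0.1714]
```

{"name": "play_rows", "arguments": {
  "commands": [
    {"gripper": 1, "x": 1.1, "y": 0.4, "z": 2, "roll": 0.02},
    {"gripper": 1, "x": 1.1, "y": 0.4, "z": 6, "roll": 0.02},
    {"gripper": 1, "x": 1.1, "y": 0.4, "z": 10, "roll": 0.02},
    {"gripper": 1, "x": 1.1, "y": 0.4, "z": 13, "roll": 0.02},
    {"gripper": 1, "x": 1.1, "y": 0.4, "z": 14.5, "roll": 0.02},
    {"gripper": 1, "x": 1.1, "y": 0.4, "z": 14.5, "roll": 0.02},
    {"gripper": 1, "x": 1.1, "y": 0.4, "z": 14.5, "roll": 0.02}
  ]
}}

```text
t: 6.92
tcp_pos: [0.4624, -0.1305, 0.0601]
ee_rot: [2.364, 2.067, 0.002]
contact_force: [-0.1, -0.7, -1.3]
width: 0.294
gripper_force: 29.9
```

```bash
python3 - <<'E'
from h import *
o,M=st();print(shift(o,M,(.4605,-.129,.027)))
c=capture("wrist");im=cv2.resize(c["color"][100:400,120:520],(800,600),interpolation=cv2.INTER_CUBIC);cv2.imwrite("pics/w3.png",im)
np.save("c.npy",c,allow_pickle=True)
E
```

```text
6.92 tcp [ 0.4624 -0.1305  0.0601] q [ 0.1606  0.8196  0.0304  2.1302 -0.117   0.1917  0.1625] F [-0.1284 -0.7074 -1.3032] w 0.2936623844938936
[[ 0.133  0.991  0.002]
 [ 0.991 -0.133 -0.   ]
 [-0.     0.002 -1.   ]]
[ 0.13 -0.22  3.31]
```

View pics/w3.png

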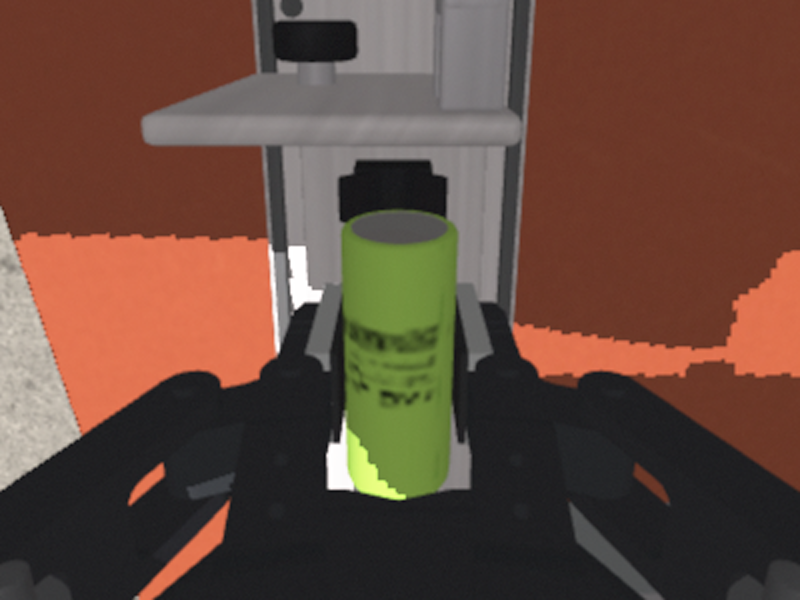

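The cell sits about 2 mm to the +y side of the saddle (saddle at column 393, cell at 399), which matches the computed shift. I'll lower it in.

{"name": "play_rows", "arguments": {
  "commands": [
    {"gripper": 1, "x": 0.1, "y": -0.2, "z": 0, "roll": 0},
    {"gripper": 1, "x": 0.1, "y": -0.2, "z": 1.5, "roll": 0},
    {"gripper": 1, "x": 0.1, "y": -0.2, "z": 2.5, "roll": 0},
    {"gripper": 1, "x": 0.1, "y": -0.2, "z": 2.9, "roll": 0},
    {"gripper": 1, "x": 0.1, "y": -0.2, "z": 3.1, "roll": 0},
    {"gripper": 1, "x": 0.1, "y": -0.2, "z": 3.3, "roll": 0},
    {"gripper": 1, "x": 0.1, "y": -0.2, "z": 3.3, "roll": 0},
    {"gripper": 1, "x": 0.1, "y": -0.2, "z": 3.3, "roll": 0}
  ]
}}

```text
t: 7.98
tcp_pos: [0.4608, -0.1296, 0.0271]
ee_rot: [2.364, 2.067, 0.002]
contact_force: [0.6, 0.3, 6.6]
width: 0.295
gripper_force: 30.6
```

Contact reads about 6–8 N, so the cell is seated. I'll release it and rise.

{"name": "play_rows", "arguments": {
  "commands": [
    {"gripper": 0.2, "x": 0, "y": 0, "z": 0, "roll": 0},
    {"gripper": -0.2, "x": 0, "y": 0, "z": 0, "roll": 0},
    {"gripper": -0.2, "x": 0, "y": 0, "z": 0, "roll": 0},
    {"gripper": -0.2, "x": 0, "y": 0, "z": 0, "roll": 0},
    {"gripper": -0.2, "x": 0, "y": 0, "z": -4, "roll": 0},
    {"gripper": -0.2, "x": 0, "y": 0, "z": -9, "roll": 0},
    {"gripper": -0.2, "x": 0, "y": 0, "z": -14, "roll": 0},
    {"gripper": -0.2, "x": 0, "y": 0, "z": -17, "roll": 0},
    {"gripper": -0.2, "x": 0, "y": 0, "z": -17, "roll": 0}
  ]
}}

```text
t: 9.1
tcp_pos: [0.4612, -0.1297, 0.1982]
ee_rot: [2.362, 2.065, 0.005]
contact_force: [-0.0, 0.3, 0.2]
width: 0.6
gripper_force: 0.0
```

```bash
python3 - <<'E'
from h import *
o,M=st()
c=capture("wrist");im=c["color"][60:330,200:520];cv2.imwrite("pics/w4.png",cv2.resize(im,(704,594),interpolation=cv2.INTER_CUBIC))
np.save("c.npy",c,allow_pickle=True)
E
```

```text
9.1 tcp [ 0.4612 -0.1297  0.1982] q [ 0.1169  0.5564  0.0945  2.0448 -0.0972  0.5396  0.1464] F [-0.0356  0.3353  0.1679] w 0.5995550500948907
[[ 0.134  0.991  0.005]
 [ 0.991 -0.134 -0.001]
 [-0.     0.005 -1.   ]]
```

View pics/w4.png

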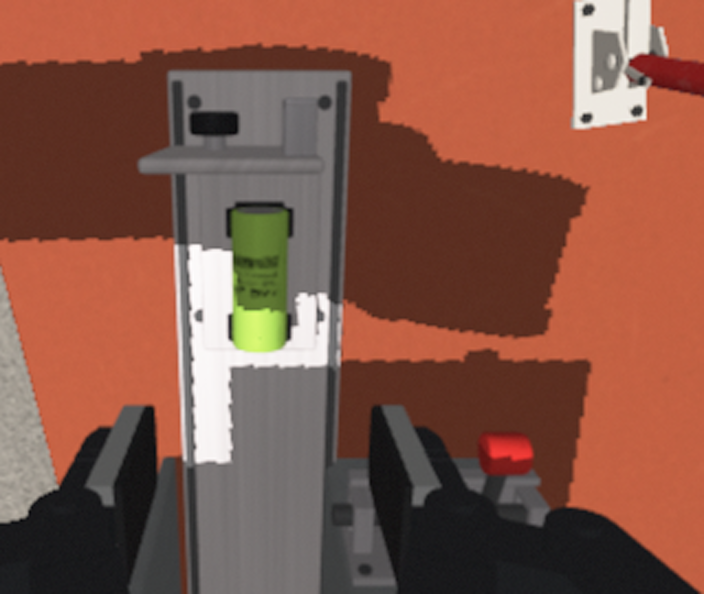

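The cell is seated centred in both saddles: ends at rows 205 and 350, in line with the deck. The rows command no tilt, so I'll find out whether stretching past reach towards the bay's +x tilts the fingers that way and keeps the tilt. To do that I'll go round the bay into free space on the robot's right.

{"name": "play_rows", "arguments": {
  "commands": [
    {"gripper": -0.2, "x": 0, "y": 0, "z": -5, "roll": 0},
    {"gripper": -0.2, "x": 0, "y": 0, "z": -10, "roll": 0},
    {"gripper": -0.2, "x": -3, "y": -3, "z": -15, "roll": 0},
    {"gripper": -0.2, "x": -7, "y": -6.5, "z": -15, "roll": 0},
    {"gripper": -0.2, "x": -11, "y": -10, "z": -15, "roll": 0},
    {"gripper": -0.2, "x": -15, "y": -13.5, "z": -15, "roll": 0},
    {"gripper": -0.2, "x": -19, "y": -17, "z": -15, "roll": 0},
    {"gripper": -0.2, "x": -23, "y": -20.5, "z": -15, "roll": 0},
    {"gripper": -0.2, "x": -27, "y": -24, "z": -15, "roll": 0},
    {"gripper": -0.2, "x": -31, "y": -28, "z": -15, "roll": 0}
  ]
}}

```text
t: 10.4
tcp_pos: [0.1398, -0.3995, 0.3448]
ee_rot: [-2.362, -2.067, -0.001]
contact_force: [0.8, -0.9, 0.2]
width: 0.601
gripper_force: 0.0
```

{"name": "play_rows", "arguments": {
  "commands": [
    {"gripper": -0.2, "x": -5, "y": -4, "z": 0, "roll": 0},
    {"gripper": -0.2, "x": -10, "y": -8, "z": 0, "roll": 0},
    {"gripper": -0.2, "x": -15, "y": -12, "z": 0, "roll": 0},
    {"gripper": -0.2, "x": -20, "y": -16, "z": 0, "roll": 0},
    {"gripper": -0.2, "x": -26, "y": -16, "z": 0, "roll": 0},
    {"gripper": -0.2, "x": -32, "y": -16, "z": 0, "roll": 0},
    {"gripper": -0.2, "x": -38, "y": -16, "z": 0, "roll": 0},
    {"gripper": -0.2, "x": -38, "y": -16, "z": 0, "roll": 0}
  ]
}}

```text
t: 11.4
tcp_pos: [-0.0687, -0.7569, 0.3382]
ee_rot: [-2.361, -2.065, -0.006]
contact_force: [-0.1, -0.0, -0.7]
width: 0.597
gripper_force: 0.0
```

```bash
python3 - <<'E'
from h import *
o,M=st()
E
```

```text
11.4 tcp [-0.0687 -0.7569  0.3382] q [ 1.4896  0.8585  0.3239  0.8887 -0.2443  1.4317  1.6085] F [-0.0751 -0.0232 -0.6673] w 0.5966331850334317
[[ 0.133  0.991 -0.   ]
 [ 0.991 -0.133  0.007]
 [ 0.006 -0.001 -1.   ]]
```

{"name": "play_rows", "arguments": {
  "commands": [
    {"gripper": -0.2, "x": -5, "y": 0, "z": 0, "roll": 0},
    {"gripper": -0.2, "x": -10, "y": 0, "z": 0, "roll": 0},
    {"gripper": -0.2, "x": -15, "y": 0, "z": 0, "roll": 0},
    {"gripper": -0.2, "x": -20, "y": 0, "z": 0, "roll": 0},
    {"gripper": -0.2, "x": -25, "y": 0, "z": 0, "roll": 0},
    {"gripper": -0.2, "x": -30, "y": 0, "z": 0, "roll": 0}
  ]
}}

```text
t: 12.15
tcp_pos: [-0.0885, -0.8231, 0.3953]
ee_rot: [2.365, 2.061, -0.02]
contact_force: [1.2, -1.0, -1.0]
width: 0.599
gripper_force: 0.0
```

```bash
python3 - <<'E'
from h import *
o,M=st()
E
```

```text
12.15 tcp [-0.0885 -0.8231  0.3953] q [ 1.5865  1.1354  1.054   0.1368 -0.9988  1.9229  1.5785] F [ 1.1806 -0.9641 -1.0125] w 0.5985379429133576
[[ 0.137  0.991 -0.007]
 [ 0.991 -0.137 -0.012]
 [-0.013 -0.005 -1.   ]]
```

{"name": "play_rows", "arguments": {
  "commands": [
    {"gripper": -0.2, "x": 0, "y": 0, "z": 0, "roll": 0},
    {"gripper": -0.2, "x": 0, "y": 0, "z": 0, "roll": 0}
  ]
}}

```text
t: 12.4
tcp_pos: [-0.0866, -0.822, 0.3914]
ee_rot: [2.365, 2.064, -0.002]
contact_force: [0.6, 0.3, 0.6]
width: 0.598
gripper_force: 0.0
```

```bash
python3 - <<'E'
from h import *
o,M=st()
E
```

```text
12.4 tcp [-0.0866 -0.822   0.3914] q [ 1.5868  1.1394  1.0475  0.1382 -0.9996  1.9269  1.5785] F [0.6278 0.3162 0.5812] w 0.5977766180569088
[[ 0.135  0.991  0.001]
 [ 0.991 -0.135 -0.003]
 [-0.003  0.001 -1.   ]]
```

{"name": "play_rows", "arguments": {
  "commands": [
    {"gripper": -0.2, "x": -6, "y": 0, "z": 0, "roll": 0},
    {"gripper": -0.2, "x": -12, "y": 0, "z": 0, "roll": 0},
    {"gripper": -0.2, "x": -18, "y": 0, "z": 0, "roll": 0},
    {"gripper": -0.2, "x": -24, "y": 0, "z": 0, "roll": 0},
    {"gripper": -0.2, "x": -30, "y": 0, "z": 0, "roll": 0},
    {"gripper": -0.2, "x": -30, "y": 0, "z": 0, "roll": 0},
    {"gripper": -0.2, "x": -30, "y": 0, "z": 0, "roll": 0},
    {"gripper": -0.2, "x": -30, "y": 0, "z": 0, "roll": 0}
  ]
}}

```text
t: 13.4
tcp_pos: [-0.0976, -0.8702, 0.3164]
ee_rot: [2.335, 2.041, -0.067]
contact_force: [0.6, 0.6, -0.2]
width: 0.601
gripper_force: 0.0
```

```bash
python3 - <<'E'
from h import *
o,M=st()
E
```

```text
13.4 tcp [-0.0976 -0.8702  0.3164] q [ 1.5972  1.2293  1.0339  0.1355 -0.9996  1.7821  1.5835] F [ 0.5625  0.6306 -0.1957] w 0.601289208710737
[[ 0.133  0.991 -0.007]
 [ 0.989 -0.133 -0.058]
 [-0.059  0.001 -0.998]]
```

Tilt appeared: 3.3° towards −y. I'll check whether it adds up over further calls.

{"name": "play_rows", "arguments": {
  "commands": [
    {"gripper": -0.2, "x": -6, "y": 0, "z": 0, "roll": 0},
    {"gripper": -0.2, "x": -12, "y": 0, "z": 0, "roll": 0},
    {"gripper": -0.2, "x": -18, "y": 0, "z": 0, "roll": 0},
    {"gripper": -0.2, "x": -24, "y": 0, "z": 0, "roll": 0},
    {"gripper": -0.2, "x": -30, "y": 0, "z": 0, "roll": 0},
    {"gripper": -0.2, "x": -30, "y": 0, "z": 0, "roll": 0}
  ]
}}

```text
t: 14.15
tcp_pos: [-0.1055, -0.9024, 0.2719]
ee_rot: [2.306, 2.016, -0.128]
contact_force: [0.1, -0.2, -0.4]
width: 0.599
gripper_force: 0.0
```

{"name": "play_rows", "arguments": {
  "commands": [
    {"gripper": -0.2, "x": 0, "y": 0, "z": 0, "roll": 0},
    {"gripper": -0.2, "x": 0, "y": 0, "z": 0, "roll": 0}
  ]
}}

```text
t: 14.4
tcp_pos: [-0.1053, -0.9024, 0.2727]
ee_rot: [2.305, 2.016, -0.129]
contact_force: [0.2, -0.7, 0.4]
width: 0.598
gripper_force: 0.0
```

```bash
python3 - <<'E'
from h import *
o,M=st()
E
```

```text
14.4 tcp [-0.1053 -0.9024  0.2727] q [ 1.6033  1.2814  1.0252  0.1353 -0.9996  1.6748  1.5872] F [ 0.1704 -0.7486  0.4452] w 0.5983470171831446
[[ 0.133  0.991 -0.013]
 [ 0.985 -0.133 -0.113]
 [-0.113  0.002 -0.994]]
```

The tilt persists and adds up at about 0.5° per row, so I'll keep pulling.

{"name": "play_rows", "arguments": {
  "commands": [
    {"gripper": -0.2, "x": -60, "y": 0, "z": 0, "roll": 0},
    {"gripper": -0.2, "x": -60, "y": 0, "z": 0, "roll": 0},
    {"gripper": -0.2, "x": -60, "y": 0, "z": 0, "roll": 0},
    {"gripper": -0.2, "x": -60, "y": 0, "z": 0, "roll": 0},
    {"gripper": -0.2, "x": -60, "y": 0, "z": 0, "roll": 0},
    {"gripper": -0.2, "x": -60, "y": 0, "z": 0, "roll": 0},
    {"gripper": -0.2, "x": -60, "y": 0, "z": 0, "roll": 0},
    {"gripper": -0.2, "x": -60, "y": 0, "z": 0, "roll": 0},
    {"gripper": -0.2, "x": -60, "y": 0, "z": 0, "roll": 0},
    {"gripper": -0.2, "x": -60, "y": 0, "z": 0, "roll": 0}
  ]
}}

```text
t: 15.65
tcp_pos: [-0.1145, -0.933, 0.2249]
ee_rot: [2.276, 1.989, -0.189]
contact_force: [-0.1, 0.2, 0.2]
width: 0.597
gripper_force: 0.0
```

```bash
python3 - <<'E'
from h import *
o,M=st()
E
```

```text
15.65 tcp [-0.1145 -0.933   0.2249] q [ 1.6106  1.3384  1.0157  0.1356 -0.9996  1.5619  1.5927] F [-0.0985  0.1816  0.2075] w 0.5966290185530707
[[ 0.132  0.991 -0.02 ]
 [ 0.977 -0.133 -0.167]
 [-0.168  0.003 -0.986]]
```

The gain comes per call, so short calls are better.

{"name": "play_rows", "arguments": {
  "commands": [
    {"gripper": -0.2, "x": -60, "y": 0, "z": -15, "roll": 0},
    {"gripper": -0.2, "x": -60, "y": 0, "z": -15, "roll": 0},
    {"gripper": -0.2, "x": -60, "y": 0, "z": -15, "roll": 0}
  ]
}}

```text
t: 16.02
tcp_pos: [-0.1175, -0.9437, 0.2578]
ee_rot: [2.244, 1.962, -0.25]
contact_force: [0.1, -0.4, -0.4]
width: 0.602
gripper_force: 0.0
```

{"name": "play_rows", "arguments": {
  "commands": [
    {"gripper": -0.2, "x": -60, "y": 0, "z": -15, "roll": 0},
    {"gripper": -0.2, "x": -60, "y": 0, "z": -15, "roll": 0}
  ]
}}

```text
t: 16.27
tcp_pos: [-0.1199, -0.9543, 0.2837]
ee_rot: [2.214, 1.936, -0.305]
contact_force: [-0.3, -0.0, -0.4]
width: 0.602
gripper_force: 0.0
```

{"name": "play_rows", "arguments": {
  "commands": [
    {"gripper": -0.2, "x": -60, "y": 0, "z": -15, "roll": 0}
  ]
}}

```text
t: 16.4
tcp_pos: [-0.1218, -0.9636, 0.3001]
ee_rot: [2.19, 1.914, -0.347]
contact_force: [-0.0, 0.1, -0.4]
width: 0.601
gripper_force: 0.0
```

{"name": "play_rows", "arguments": {
  "commands": [
    {"gripper": -0.2, "x": -60, "y": 0, "z": -15, "roll": 0}
  ]
}}

```text
t: 16.52
tcp_pos: [-0.1233, -0.9722, 0.3193]
ee_rot: [2.165, 1.892, -0.39]
contact_force: [0.8, 0.9, 0.7]
width: 0.599
gripper_force: 0.0
```

```bash
python3 - <<'E'
from h import *
o,M=st()
E
```

```text
16.52 tcp [-0.1233 -0.9722  0.3193] q [ 1.6129  1.2495  1.019   0.1356 -0.9996  1.4585  1.5968] F [0.7917 0.9245 0.7052] w 0.5985728870568869
[[ 0.126  0.991 -0.043]
 [ 0.927 -0.133 -0.35 ]
 [-0.353  0.005 -0.936]]
```

{"name": "play_rows", "arguments": {
  "commands": [
    {"gripper": -0.2, "x": -60, "y": 0, "z": 0, "roll": 0}
  ]
}}

```text
t: 16.65
tcp_pos: [-0.1252, -0.985, 0.328]
ee_rot: [2.137, 1.869, -0.435]
contact_force: [0.4, -0.5, 0.0]
width: 0.602
gripper_force: 0.0
```

{"name": "play_rows", "arguments": {
  "commands": [
    {"gripper": -0.2, "x": -60, "y": 0, "z": 0, "roll": 0}
  ]
}}

```text
t: 16.77
tcp_pos: [-0.1273, -0.9965, 0.3354]
ee_rot: [2.112, 1.846, -0.475]
contact_force: [0.1, -0.1, -0.8]
width: 0.6
gripper_force: 0.0
```

{"name": "play_rows", "arguments": {
  "commands": [
    {"gripper": -0.2, "x": -60, "y": 0, "z": 0, "roll": 0}
  ]
}}

```text
t: 16.9
tcp_pos: [-0.1291, -1.0072, 0.3464]
ee_rot: [2.086, 1.823, -0.515]
contact_force: [0.2, -0.0, -0.1]
width: 0.598
gripper_force: 0.0
```

{"name": "play_rows", "arguments": {
  "commands": [
    {"gripper": -0.2, "x": -60, "y": 0, "z": 0, "roll": 0}
  ]
}}

```text
t: 17.02
tcp_pos: [-0.1307, -1.017, 0.3598]
ee_rot: [2.06, 1.8, -0.554]
contact_force: [0.1, 0.3, -0.7]
width: 0.6
gripper_force: 0.0
```

{"name": "play_rows", "arguments": {
  "commands": [
    {"gripper": -0.2, "x": -60, "y": 0, "z": 0, "roll": 0}
  ]
}}

```text
t: 17.15
tcp_pos: [-0.1322, -1.0257, 0.3751]
ee_rot: [2.033, 1.777, -0.592]
contact_force: [0.2, 0.6, -0.7]
width: 0.602
gripper_force: 0.0
```

{"name": "play_rows", "arguments": {
  "commands": [
    {"gripper": -0.2, "x": -60, "y": 0, "z": 0, "roll": 0}
  ]
}}

```text
t: 17.27
tcp_pos: [-0.1336, -1.0334, 0.3924]
ee_rot: [2.006, 1.753, -0.629]
contact_force: [-0.4, 0.4, 0.7]
width: 0.601
gripper_force: 0.0
```

{"name": "play_rows", "arguments": {
  "commands": [
    {"gripper": -0.2, "x": -60, "y": 0, "z": 0, "roll": 0}
  ]
}}

```text
t: 17.4
tcp_pos: [-0.1349, -1.0401, 0.4114]
ee_rot: [1.979, 1.73, -0.665]
contact_force: [-0.2, 0.4, 0.0]
width: 0.597
gripper_force: 0.0
```

```bash
python3 - <<'E'
from h import *
o,M=st();print(np.degrees(np.arccos(-M[2,2])))
E
```

```text
17.4 tcp [-0.1349 -1.0401  0.4114] q [ 1.6145  1.1964  1.014   0.1355 -0.9996  1.2184  1.601 ] F [-0.2093  0.39    0.0306] w 0.5973262454981884
[[ 0.109  0.991 -0.076]
 [ 0.787 -0.132 -0.603]
 [-0.608  0.006 -0.794]]
37.426952300000934
```

{"name": "play_rows", "arguments": {
  "commands": [
    {"gripper": -0.2, "x": -60, "y": 0, "z": 0, "roll": 0}
  ]
}}

```text
t: 17.52
tcp_pos: [-0.1359, -1.0457, 0.4317]
ee_rot: [1.953, 1.706, -0.699]
contact_force: [-0.4, -0.4, -0.4]
width: 0.597
gripper_force: 0.0
```

{"name": "play_rows", "arguments": {
  "commands": [
    {"gripper": -0.2, "x": 4, "y": 0.3, "z": -4, "roll": 0},
    {"gripper": -0.2, "x": 8, "y": 0.6, "z": -8, "roll": 0},
    {"gripper": -0.2, "x": 12, "y": 1, "z": -12, "roll": 0},
    {"gripper": -0.2, "x": 16, "y": 1.3, "z": -16, "roll": 0},
    {"gripper": -0.2, "x": 20, "y": 1.6, "z": -20, "roll": 0},
    {"gripper": -0.2, "x": 24, "y": 2, "z": -24, "roll": 0},
    {"gripper": -0.2, "x": 28, "y": 2.3, "z": -27, "roll": 0},
    {"gripper": -0.2, "x": 32, "y": 2.6, "z": -30, "roll": 0},
    {"gripper": -0.2, "x": 32, "y": 2.6, "z": -30, "roll": 0}
  ]
}}

```text
t: 18.65
tcp_pos: [-0.0524, -0.6111, 0.4572]
ee_rot: [1.956, 1.705, -0.692]
contact_force: [0.6, -0.9, 1.2]
width: 0.597
gripper_force: 0.0
```

```bash
python3 - <<'E'
from h import *
o,M=st();print(np.degrees(np.arccos(-M[2,2])));print(shift(o,M,(.25,-.4,.45)),shift(o,M,(.48,.03,.40)))
E
```

```text
18.65 tcp [-0.0524 -0.6111  0.4572] q [ 0.7139  0.3488  1.1602  1.9725 -0.8897  0.4499  2.3046] F [ 0.5893 -0.8909  1.1665] w 0.5969156633102692
[[ 0.109  0.991 -0.076]
 [ 0.764 -0.133 -0.631]
 [-0.635  0.01  -0.772]]
39.46157648680283
[ 19.89  27.16 -15.08] [ 58.44  44.2  -40.11]
```

{"name": "play_rows", "arguments": {
  "commands": [
    {"gripper": -0.2, "x": 4, "y": 5.4, "z": -3, "roll": 0},
    {"gripper": -0.2, "x": 8, "y": 10.8, "z": -6, "roll": 0},
    {"gripper": -0.2, "x": 12, "y": 16.2, "z": -9, "roll": 0},
    {"gripper": -0.2, "x": 16, "y": 21.6, "z": -12, "roll": 0},
    {"gripper": -0.2, "x": 20, "y": 27, "z": -15, "roll": 0},
    {"gripper": -0.2, "x": 24.5, "y": 29, "z": -18, "roll": 0},
    {"gripper": -0.2, "x": 29, "y": 31, "z": -21, "roll": 0},
    {"gripper": -0.2, "x": 33.5, "y": 33, "z": -24, "roll": 0},
    {"gripper": -0.2, "x": 38, "y": 35, "z": -27, "roll": 0},
    {"gripper": -0.2, "x": 42, "y": 37, "z": -30, "roll": 0}
  ]
}}

```text
t: 19.9
tcp_pos: [0.1929, -0.375, 0.4219]
ee_rot: [1.987, 1.73, -0.679]
contact_force: [0.7, -0.1, -0.3]
width: 0.599
gripper_force: 0.0
```

```bash
python3 - <<'E'
from h import *
o,M=st();print(np.degrees(np.arccos(-M[2,2])));print(shift(o,M,(.48,.0,.30)))
E
```

```text
19.9 tcp [ 0.1929 -0.375   0.4219] q [-0.868   0.0641  1.5094  2.2777  0.8355  0.7101 -0.1167] F [ 0.6854 -0.0562 -0.2984] w 0.5994468449082467
[[ 0.107  0.99  -0.088]
 [ 0.786 -0.139 -0.602]
 [-0.608 -0.005 -0.794]]
37.48026038582056
[ 39.98  23.28 -15.44]
```

{"name": "play_rows", "arguments": {
  "commands": [
    {"gripper": -0.2, "x": 4, "y": 2.5, "z": -2.5, "roll": 0},
    {"gripper": -0.2, "x": 8, "y": 5, "z": -5, "roll": 0},
    {"gripper": -0.2, "x": 13, "y": 8, "z": -7.5, "roll": 0},
    {"gripper": -0.2, "x": 18, "y": 11, "z": -10, "roll": 0},
    {"gripper": -0.2, "x": 23, "y": 14, "z": -12.5, "roll": 0},
    {"gripper": -0.2, "x": 28, "y": 17, "z": -15, "roll": 0},
    {"gripper": -0.2, "x": 32, "y": 19, "z": -15.4, "roll": 0},
    {"gripper": -0.2, "x": 36, "y": 21, "z": -15.4, "roll": 0},
    {"gripper": -0.2, "x": 40, "y": 23.3, "z": -15.4, "roll": 0},
    {"gripper": -0.2, "x": 40, "y": 23.3, "z": -15.4, "roll": 0}
  ]
}}

```text
t: 21.15
tcp_pos: [0.4811, 0.003, 0.2967]
ee_rot: [1.98, 1.74, -0.68]
contact_force: [-0.4, -0.3, 0.3]
width: 0.602
gripper_force: 0.0
```

```bash
python3 - <<'E'
from h import *
o,M=st();print(np.degrees(np.arccos(-M[2,2])))
c=capture("wrist");np.save("c.npy",c,allow_pickle=True)
cv2.imwrite("pics/w5.png",c["color"])
E
```

```text
21.15 tcp [0.4811 0.003  0.2967] q [-0.9539  0.7664  0.9079  1.8316  0.0529  0.9873 -0.3078] F [-0.3773 -0.2825  0.3225] w 0.6022976195758611
[[ 0.099  0.991 -0.087]
 [ 0.788 -0.131 -0.602]
 [-0.608 -0.009 -0.794]]
37.46231527515603
```

View pics/w5.png

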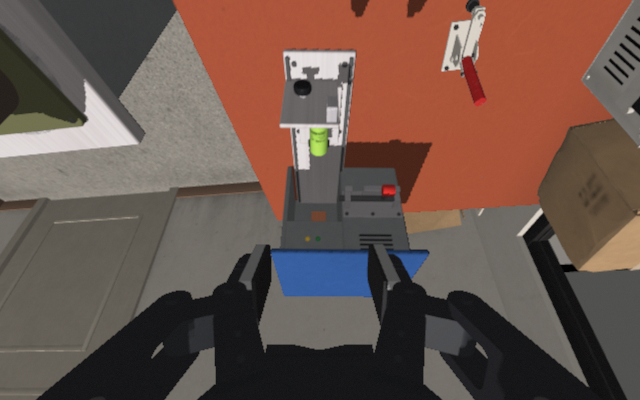

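The tilted wrist view shows the sled front with the black push knob at (302,88), the staple at (332,112), the red handle at (389,190), the roof's front edge along row 251, and the cell still seated at (319,141).

```bash
cat >> h.py <<'E'
O=np.array([.4446,-.2491,0]);Y=np.radians(-7.6)
B=np.array([[np.sin(Y),np.cos(Y),0],[-np.cos(Y),np.sin(Y),0],[0,0,1]])  # columns: bay x,y,z
def tob(p):return (B.T@(np.array(p)-O)*1000).round(1)
def tow(p):return O+B@(np.array(p)/1000)
def xplane(c,uv,bx): # ray hits plane bay x=bx mm
    o,d=ray(c,uv);o=B.T@(o-O);d=B.T@d;return ((o+d*(bx/1000-o[0])/d[0])*1000).round(1)
E
python3 - <<'E'
from h import *
c=np.load("c.npy",allow_pickle=True).item()
print(B)
h=cv2.cvtColor(c["color"],cv2.COLOR_BGR2HSV)
k=blobs(c,(0,0,0),(180,255,45),(288,76,318,102),20)[0];print("knob px",cv2.minEnclosingCircle(k),cv2.boundingRect(k))
(u,v),r=cv2.minEnclosingCircle(k);print("knob",xplane(c,(u,v),-197),tob(plane(c,(u,v),.045)))
q=blobs(c,(0,180,60),(5,255,255),(370,175,410,205),20)[0];x,y,w,hh=cv2.boundingRect(q);print("red",x,y,w,hh,xplane(c,(x+w/2-.5,y+hh/2-.5),-60),xplane(c,(x,y+hh/2),-60),xplane(c,(x+w,y+hh/2),-60))
for u,v in((272,251),(428,251)):print("roof",tob(plane(c,(u,v),.195)))
for u,v in((282,126),(335,126)):print("plate top",tob(plane(c,(u,v),.099)))
for u,v in((327,97),(337,97),(327,121),(337,121)):print("staple",xplane(c,(u,v),-203))
for u,v in((284,50),(355,50)):print("strip",tob(plane(c,(u,v),.008)))
o,M=st();print("tool in bay",tob(o['tcp_pos']),(B.T@M).round(3))
E
```

```text
[[-0.1323  0.9912  0.    ]
 [-0.9912 -0.1323  0.    ]
 [ 0.      0.      1.    ]]
knob px ((301.9210510253906, 87.21052551269531), 8.547063827514648) (294, 80, 17, 15)
knob [-197.   -20.3   53. ] [-191.7  -20.9   45. ]
red 382 185 13 11 [-60.  102.1  99.8] [-60.   93.2 100.8] [-60.  112.3 100.6]
roof [-50.3 -60.1 195. ]
roof [-54.9 142.9 195. ]
plate top [-177.5  -42.1   99. ]
plate top [-178.1   18.7   99. ]
staple [-203.     9.1   80.1]
staple [-203.    20.2   79.9]
staple [-203.     8.8  120.6]
staple [-203.    19.2  120.5]
strip [-217.6  -43.1    8. ]
strip [-218.2   43.1    8. ]
21.2 tcp [0.4797 0.0008 0.2982] q [-0.9535  0.764   0.9114  1.8343  0.0543  0.9881 -0.3077] F [-0.6058  0.0024  0.405 ] w 0.5999023598078629
[[ 0.102  0.991 -0.089]
 [ 0.787 -0.135 -0.603]
 [-0.609 -0.009 -0.793]]
tool in bay [-252.4    1.7  298.2] [[-0.793  0.003  0.609]
 [-0.003  1.    -0.009]
 [-0.609 -0.009 -0.793]]
```

{"name": "play_rows", "arguments": {
  "commands": [
    {"gripper": 1, "x": 2, "y": -0.5, "z": 4, "roll": 0},
    {"gripper": 1, "x": 4, "y": -1, "z": 8, "roll": 0},
    {"gripper": 1, "x": 6, "y": -1.5, "z": 12, "roll": 0},
    {"gripper": 1, "x": 8, "y": -2, "z": 16, "roll": 0},
    {"gripper": 1, "x": 9, "y": -2, "z": 19, "roll": 0},
    {"gripper": 1, "x": 9.8, "y": -2, "z": 20.6, "roll": 0},
    {"gripper": 1, "x": 9.8, "y": -2, "z": 20.6, "roll": 0},
    {"gripper": 1, "x": 9.8, "y": -2, "z": 20.6, "roll": 0}
  ]
}}

```text
t: 22.2
tcp_pos: [0.4515, -0.0441, 0.077]
ee_rot: [1.985, 1.732, -0.68]
contact_force: [0.7, -0.4, -0.2]
width: 0.0
gripper_force: 0.0
```

```bash
python3 - <<'E'
from h import *
o,M=st();print("tool in bay",tob(o['tcp_pos']),(B.T@M).round(3))
s=capture("scene");q=blobs(s,(100,80,60),(130,255,255),(318,228,342,255),3)[:1]
for a in q:print(cv2.boundingRect(a),tob(plane(s,cv2.minEnclosingCircle(a)[0],.09)))
E
```

```text
22.2 tcp [ 0.4515 -0.0441  0.077 ] q [-0.7967  1.0907  0.7043  2.0802 -0.0876  0.4258 -0.3669] F [ 0.6723 -0.3643 -0.2147] w 0.0002488173189937391
[[ 0.105  0.99  -0.089]
 [ 0.787 -0.138 -0.602]
 [-0.608 -0.006 -0.794]]
tool in bay [-204.1  -20.3   77. ] [[-0.794  0.005  0.608]
 [ 0.     1.    -0.008]
 [-0.608 -0.006 -0.794]]
(326, 232, 7, 8) [-344.6   28.5   90. ]
```

{"name": "play_rows", "arguments": {
  "commands": [
    {"gripper": 1, "x": -0.8, "y": 0, "z": 0.6, "roll": 0},
    {"gripper": 1, "x": -1.6, "y": 0, "z": 1.2, "roll": 0},
    {"gripper": 1, "x": -2.5, "y": 0, "z": 1.9, "roll": 0},
    {"gripper": 1, "x": -3.5, "y": 0, "z": 2.65, "roll": 0},
    {"gripper": 1, "x": -4.5, "y": 0, "z": 3.4, "roll": 0},
    {"gripper": 1, "x": -5.5, "y": 0, "z": 4.2, "roll": 0},
    {"gripper": 1, "x": -6.4, "y": 0, "z": 4.9, "roll": 0},
    {"gripper": 1, "x": -7.1, "y": 0, "z": 5.4, "roll": 0},
    {"gripper": 1, "x": -7.5, "y": 0, "z": 5.7, "roll": 0},
    {"gripper": 1, "x": -7.5, "y": 0, "z": 5.7, "roll": 0}
  ]
}}

```text
t: 23.5
tcp_pos: [0.4366, -0.1382, 0.0765]
ee_rot: [1.986, 1.732, -0.685]
contact_force: [0.7, -0.1, 0.2]
width: 0.002
gripper_force: 0.0
```

```bash
python3 - <<'E'
from h import *
o,M=st();print("tool in bay",tob(o['tcp_pos']),(B.T@M)[:,2].round(3),"F bay",B.T@o['contact_force'])
c=capture("wrist");q=blobs(c,(28,60,30),(50,255,255),None,100)
for a in q[:2]:print(cv2.minAreaRect(a))
E
```

```text
23.5 tcp [ 0.4366 -0.1382  0.0765] q [-0.6297  1.0946  0.7146  2.1806 -0.0247  0.2316 -0.2851] F [ 0.7122 -0.1199  0.1919] w 0.0016335818213165083
[[ 0.105  0.99  -0.093]
 [ 0.786 -0.14  -0.603]
 [-0.61  -0.01  -0.792]]
tool in bay [-108.8  -22.6   76.5] [ 0.61  -0.012 -0.792] F bay [0.0247 0.7218 0.1919]
```

{"name": "play_rows", "arguments": {
  "commands": [
    {"gripper": 1, "x": 1.3, "y": 0.1, "z": -1, "roll": 0},
    {"gripper": 1, "x": 2.5, "y": 0.2, "z": -1.9, "roll": 0},
    {"gripper": 1, "x": 3.5, "y": 0.2, "z": -0.6, "roll": 0},
    {"gripper": 1, "x": 4.4, "y": 0.2, "z": 0.6, "roll": 0},
    {"gripper": 1, "x": 4.4, "y": 0.2, "z": 0.6, "roll": 0},
    {"gripper": 1, "x": 4.4, "y": 0.2, "z": 0.6, "roll": 0}
  ]
}}

```text
t: 24.3
tcp_pos: [0.4432, -0.1076, 0.0448]
ee_rot: [1.986, 1.732, -0.684]
contact_force: [-0.2, 0.5, 1.0]
width: -0.002
gripper_force: 0.0
```

```bash
python3 - <<'E'
from h import *
o,M=st();print("tool in bay",tob(o['tcp_pos']),(B.T@M)[:,2].round(3),"F bay",B.T@o['contact_force'])
E
```

```text
24.3 tcp [ 0.4432 -0.1076  0.0448] q [-0.6718  1.1525  0.6773  2.1428 -0.0684  0.2477 -0.3285] F [-0.2192  0.4607  0.9501] w -0.0016702450798437977
[[ 0.105  0.99  -0.092]
 [ 0.786 -0.139 -0.603]
 [-0.61  -0.009 -0.792]]
tool in bay [-140.1  -20.1   44.8] [ 0.61  -0.011 -0.792] F bay [-0.4277 -0.2782  0.9501]
```

Good. Pushing on the knob now, first to near x = −60.

{"name": "play_rows", "arguments": {
  "commands": [
    {"gripper": 1, "x": -0.8, "y": 0, "z": 0.6, "roll": 0},
    {"gripper": 1, "x": -1.4, "y": 0, "z": 1.1, "roll": 0},
    {"gripper": 1, "x": -2.2, "y": 0, "z": 1.7, "roll": 0},
    {"gripper": 1, "x": -3.1, "y": 0, "z": 2.4, "roll": 0},
    {"gripper": 1, "x": -4.0, "y": 0, "z": 3.1, "roll": 0},
    {"gripper": 1, "x": -4.8, "y": 0, "z": 3.7, "roll": 0},
    {"gripper": 1, "x": -5.5, "y": 0, "z": 4.2, "roll": 0},
    {"gripper": 1, "x": -6.1, "y": 0, "z": 4.7, "roll": 0},
    {"gripper": 1, "x": -6.3, "y": 0, "z": 4.9, "roll": 0},
    {"gripper": 1, "x": -6.3, "y": 0, "z": 4.9, "roll": 0}
  ]
}}

```text
t: 25.55
tcp_pos: [0.4321, -0.1864, 0.0444]
ee_rot: [1.986, 1.732, -0.684]
contact_force: [-0.4, -0.1, 0.4]
width: -0.002
gripper_force: 0.0
```

```bash
python3 - <<'E'
from h import *
o,M=st();print("tool in bay",tob(o['tcp_pos']),(B.T@M)[:,2].round(3),"F bay",B.T@o['contact_force'])
E
```

```text
25.55 tcp [ 0.4321 -0.1864  0.0444] q [-0.5205  1.1632  0.6919  2.2013 -0.0084  0.0938 -0.2618] F [-0.4342 -0.0625  0.3882] w -0.001935899347111927
[[ 0.105  0.99  -0.092]
 [ 0.786 -0.139 -0.603]
 [-0.61  -0.009 -0.793]]
tool in bay [-60.5 -20.7  44.4] [ 0.61  -0.011 -0.793] F bay [ 0.1193 -0.4221  0.3882]
```

{"name": "play_rows", "arguments": {
  "commands": [
    {"gripper": 1, "x": -0.7, "y": 0, "z": 0.5, "roll": 0},
    {"gripper": 1, "x": -1.3, "y": 0, "z": 0.9, "roll": 0},
    {"gripper": 1, "x": -1.8, "y": 0, "z": 1.3, "roll": 0},
    {"gripper": 1, "x": -2.1, "y": 0, "z": 1.6, "roll": 0},
    {"gripper": 1, "x": -2.3, "y": 0, "z": 1.75, "roll": 0},
    {"gripper": 1, "x": -2.3, "y": 0, "z": 1.75, "roll": 0}
  ]
}}

```text
t: 26.3
tcp_pos: [0.4285, -0.214, 0.0445]
ee_rot: [1.985, 1.734, -0.682]
contact_force: [0.4, 6.6, 2.2]
width: 0.004
gripper_force: 3.2
```

```bash
python3 - <<'E'
from h import *
o,M=st();print("tool in bay",tob(o['tcp_pos']),(B.T@M)[:,2].round(3),"F bay",B.T@o['contact_force'])
E
```

```text
26.3 tcp [ 0.4285 -0.214   0.0445] q [-0.4637  1.1661  0.6981  2.2133  0.0245  0.0447 -0.2461] F [0.4411 6.5658 2.2348] w 0.003674936173203164
[[ 0.104  0.99  -0.091]
 [ 0.787 -0.138 -0.602]
 [-0.609 -0.009 -0.793]]
tool in bay [-32.6 -20.6  44.5] [ 0.609 -0.01  -0.793] F bay [-6.5664 -0.4312  2.2348]
```

{"name": "play_rows", "arguments": {
  "commands": [
    {"gripper": 1, "x": -0.3, "y": 0, "z": 0.2, "roll": 0},
    {"gripper": 1, "x": -0.5, "y": 0, "z": 0.4, "roll": 0},
    {"gripper": 1, "x": -0.5, "y": 0, "z": 0.4, "roll": 0}
  ]
}}

```text
t: 26.68
tcp_pos: [0.4285, -0.2147, 0.0441]
ee_rot: [1.986, 1.744, -0.681]
contact_force: [-1.1, 36.0, 22.8]
width: 0.003
gripper_force: 17.5
```

```bash
python3 - <<'E'
from h import *
o,M=st();print("tool in bay",tob(o['tcp_pos']),(B.T@M)[:,2].round(3),"F bay",B.T@o['contact_force'])
E
```

```text
26.68 tcp [ 0.4285 -0.2147  0.0441] q [-0.4551  1.1607  0.6906  2.2123  0.0954  0.0453 -0.3064] F [-1.0883 36.0229 22.8409] w 0.002564685160235212
[[ 0.099  0.991 -0.092]
 [ 0.791 -0.134 -0.597]
 [-0.604 -0.014 -0.797]]
tool in bay [-32.  -20.5  44.1] [ 0.604 -0.012 -0.797] F bay [-35.5625  -5.843   22.8409]
```

The sled hit its hard stop at 36 N, so it is home. I'll back off and go to the bolt handle.

{"name": "play_rows", "arguments": {
  "commands": [
    {"gripper": 1, "x": 0, "y": 0, "z": -3, "roll": 0},
    {"gripper": 1, "x": 0, "y": 0, "z": -8, "roll": 0},
    {"gripper": 0, "x": -0.5, "y": 3, "z": -10.4, "roll": 0},
    {"gripper": 0, "x": -1.4, "y": 8, "z": -10.4, "roll": 0},
    {"gripper": 0, "x": -1.4, "y": 12.2, "z": -10.4, "roll": 0},
    {"gripper": 0, "x": -1.4, "y": 12.2, "z": -10.4, "roll": 0},
    {"gripper": 0, "x": -1.4, "y": 12.2, "z": -10.4, "roll": 0}
  ]
}}

```text
t: 27.55
tcp_pos: [0.5562, -0.1867, 0.1347]
ee_rot: [1.988, 1.731, -0.688]
contact_force: [-0.7, -0.2, -0.4]
width: 0.499
gripper_force: 0.0
```

```bash
python3 - <<'E'
from h import *
o,M=st();print("tool in bay",tob(o['tcp_pos']),"\n",(B.T@M).round(3),"F bay",B.T@o['contact_force'])
c=capture("wrist");np.save("c.npy",c,allow_pickle=True);cv2.imwrite("pics/w6.png",c["color"])
for a in blobs(c,(0,180,40),(6,255,255),None,30)[:3]:
    x,y,w,h=cv2.boundingRect(a);print(x,y,w,h,xplane(c,(x,y+h/2),-60),xplane(c,(x+w,y+h/2),-60))
E
```

```text
27.55 tcp [ 0.5562 -0.1867  0.1347] q [-0.4781  1.0157  0.7134  1.8249  0.1052  0.5616 -0.2421] F [-0.714  -0.1541 -0.3983] w 0.49880770506522953
[[ 0.105  0.99  -0.096]
 [ 0.785 -0.142 -0.603]
 [-0.61  -0.012 -0.792]]
tool in bay [-76.7 102.4 134.7] 
 [[-0.792  0.009  0.61 ]
 [ 0.     1.    -0.015]
 [-0.61  -0.012 -0.792]] F bay [ 0.2471 -0.6873 -0.3983]
308 206 28 26 [-60.   94.   99.5] [-60.  112.4  99.3]
```

View pics/w6.png

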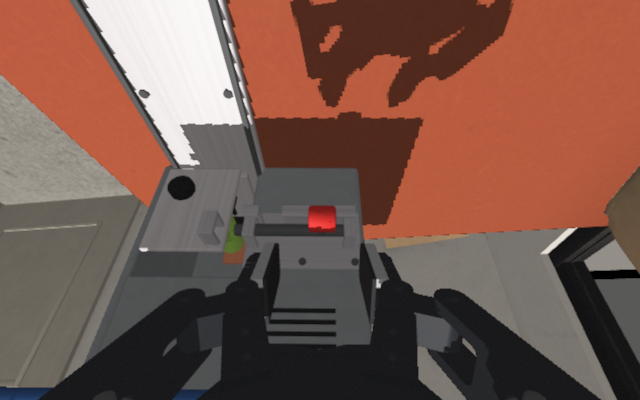

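The view shows the sled's plate flush in the box at the left, with the push knob at (181,188) and the staple at (211,225). The red knob at (322,218) is centred between the fingers. I'll pinch it.

{"name": "play_rows", "arguments": {
  "commands": [
    {"gripper": 0, "x": 0.1, "y": 0.1, "z": 2, "roll": 0},
    {"gripper": 0, "x": 0.3, "y": 0.1, "z": 4, "roll": 0},
    {"gripper": 0, "x": 0.3, "y": 0.1, "z": 5, "roll": 0},
    {"gripper": 0, "x": 0.3, "y": 0.1, "z": 5, "roll": 0},
    {"gripper": 1, "x": 0.3, "y": 0.1, "z": 5, "roll": 0},
    {"gripper": 1, "x": 0.3, "y": 0.1, "z": 5, "roll": 0},
    {"gripper": 1, "x": 0.3, "y": 0.1, "z": 5, "roll": 0},
    {"gripper": 1, "x": 0.3, "y": 0.1, "z": 5, "roll": 0}
  ],
  "grip_force": 25
}}

```text
t: 28.6
tcp_pos: [0.555, -0.2132, 0.0935]
ee_rot: [1.986, 1.733, -0.684]
contact_force: [-0.1, 4.0, 3.8]
width: 0.197
gripper_force: 28.8
```

```bash
python3 - <<'E'
from h import *
c=np.load("c.npy",allow_pickle=True).item();print("push knob",tob(plane(c,(181,188),.045)))
o,M=st();print("tool in bay",tob(o['tcp_pos']),"F bay",B.T@o['contact_force'])
E
```

```text
push knob [-21.9 -20.8  45. ]
28.6 tcp [ 0.555  -0.2132  0.0935] q [-0.4238  1.082   0.6927  1.8391  0.102   0.462  -0.2437] F [-0.1018  3.9865  3.8178] w 0.1973899575632702
[[ 0.104  0.99  -0.092]
 [ 0.786 -0.139 -0.602]
 [-0.609 -0.01  -0.793]]
tool in bay [-50.2 104.7  93.5] F bay [-3.938  -0.6282  3.8178]
```

{"name": "play_rows", "arguments": {
  "commands": [
    {"gripper": 1, "x": 0, "y": -0.6, "z": 0, "roll": 0},
    {"gripper": 1, "x": 0, "y": -1.4, "z": 0, "roll": 0},
    {"gripper": 1, "x": 0, "y": -2.2, "z": 0, "roll": 0},
    {"gripper": 1, "x": 0, "y": -3, "z": 0, "roll": 0},
    {"gripper": 1, "x": 0, "y": -3.6, "z": 0, "roll": 0},
    {"gripper": 1, "x": 0, "y": -4, "z": 0, "roll": 0},
    {"gripper": 1, "x": 0, "y": -4, "z": 0, "roll": 0}
  ]
}}

```text
t: 29.48
tcp_pos: [0.5142, -0.2076, 0.0934]
ee_rot: [1.987, 1.733, -0.686]
contact_force: [1.4, 5.5, 5.3]
width: 0.199
gripper_force: 29.1
```

```bash
python3 - <<'E'
from h import *
o,M=st();print("tool in bay",tob(o['tcp_pos']),"F bay",B.T@o['contact_force'])
E
```

```text
29.48 tcp [ 0.5142 -0.2076  0.0934] q [-0.4561  1.0684  0.7066  1.9625  0.1041  0.3696 -0.2598] F [1.4433 5.5288 5.3155] w 0.19946468205319304
[[ 0.104  0.99  -0.094]
 [ 0.786 -0.139 -0.602]
 [-0.609 -0.011 -0.793]]
tool in bay [-50.3  63.5  93.4] F bay [-5.6711  0.6994  5.3155]
```

{"name": "play_rows", "arguments": {
  "commands": [
    {"gripper": 1, "x": 0, "y": -0.2, "z": 0, "roll": 0},
    {"gripper": 1, "x": 0, "y": -0.4, "z": 0, "roll": 0},
    {"gripper": 1, "x": 0, "y": -0.4, "z": 0, "roll": 0}
  ]
}}

```text
t: 29.85
tcp_pos: [0.5134, -0.2075, 0.0935]
ee_rot: [1.984, 1.734, -0.679]
contact_force: [6.0, 2.8, 1.8]
width: 0.199
gripper_force: 28.5
```

{"name": "play_rows", "arguments": {
  "commands": [
    {"gripper": 1, "x": 0, "y": -0.2, "z": 0, "roll": 0},
    {"gripper": 1, "x": 0, "y": -0.3, "z": 0, "roll": 0},
    {"gripper": 1, "x": 0, "y": -0.3, "z": 0, "roll": 0}
  ]
}}

```text
t: 30.22
tcp_pos: [0.5132, -0.2074, 0.0937]
ee_rot: [1.981, 1.733, -0.674]
contact_force: [10.0, -1.8, -1.2]
width: 0.198
gripper_force: 28.0
```

```bash
python3 - <<'E'
from h import *
o,M=st();print("tool in bay",tob(o['tcp_pos']),"F bay",B.T@o['contact_force'])
E
```

```text
30.23 tcp [ 0.5132 -0.2074  0.0937] q [-0.4606  1.0671  0.7106  1.9768  0.1053  0.3474 -0.2622] F [10.0346 -1.8214 -1.1974] w 0.19803817192380357
[[ 0.105  0.991 -0.082]
 [ 0.787 -0.133 -0.603]
 [-0.608 -0.002 -0.794]]
tool in bay [-50.4  62.5  93.7] F bay [ 0.4783 10.1874 -1.1974]
```

The bolt is at its stop: the knob reads y ≈ 62.5 against 63 nominal, with 10 N against it and no further motion. Now I'll turn the handle down, following the arc while pinched.

{"name": "play_rows", "arguments": {
  "commands": [
    {"gripper": 1, "x": 0, "y": 0.4, "z": 0, "roll": 0},
    {"gripper": 1, "x": 0.47, "y": 0.4, "z": 0.28, "roll": 0},
    {"gripper": 1, "x": 0.89, "y": 0.4, "z": 0.63, "roll": 0},
    {"gripper": 1, "x": 1.28, "y": 0.4, "z": 1.02, "roll": 0},
    {"gripper": 1, "x": 1.59, "y": 0.4, "z": 1.47, "roll": 0},
    {"gripper": 1, "x": 1.86, "y": 0.4, "z": 1.95, "roll": 0},
    {"gripper": 1, "x": 1.86, "y": 0.4, "z": 1.95, "roll": 0}
  ]
}}

```text
t: 31.1
tcp_pos: [0.5137, -0.2051, 0.0669]
ee_rot: [1.984, 1.733, -0.682]
contact_force: [5.8, 1.9, 2.8]
width: 0.2
gripper_force: 31.3
```

```bash
python3 - <<'E'
from h import *
o,M=st();print("tool in bay",tob(o['tcp_pos']),(B.T@M).round(3),"F bay",B.T@o['contact_force'])
E
```

```text
31.1 tcp [ 0.5137 -0.2051  0.0669] q [-0.4555  1.1166  0.6923  1.9675  0.0893  0.3235 -0.2798] F [5.8078 1.8736 2.7878] w 0.20014435389051344
[[ 0.104  0.991 -0.09 ]
 [ 0.786 -0.137 -0.603]
 [-0.609 -0.008 -0.793]]
tool in bay [-52.8  62.7  66.9] [[-0.793  0.005  0.609]
 [-0.001  1.    -0.009]
 [-0.609 -0.008 -0.793]] F bay [-2.6253  5.509   2.7878]
```

{"name": "play_rows", "arguments": {
  "commands": [
    {"gripper": 1, "x": 0.2, "y": 0, "z": 0.5, "roll": 0},
    {"gripper": 1, "x": 0.34, "y": 0, "z": 1.05, "roll": 0},
    {"gripper": 1, "x": 0.39, "y": 0, "z": 1.6, "roll": 0},
    {"gripper": 1, "x": 0.39, "y": 0, "z": 1.6, "roll": 0}
  ]
}}

```text
t: 31.6
tcp_pos: [0.5129, -0.2108, 0.0512]
ee_rot: [1.984, 1.735, -0.68]
contact_force: [4.8, 3.5, 1.6]
width: 0.205
gripper_force: 33.5
```

```bash
python3 - <<'E'
from h import *
o,M=st();print("tool in bay",tob(o['tcp_pos']),"F bay",B.T@o['contact_force'])
E
```

```text
31.6 tcp [ 0.5129 -0.2108  0.0512] q [-0.4407  1.1443  0.683   1.9681  0.0855  0.2923 -0.2836] F [4.7529 3.514  1.6183] w 0.20491608927111954
[[ 0.104  0.991 -0.089]
 [ 0.787 -0.136 -0.602]
 [-0.608 -0.008 -0.794]]
tool in bay [-47.   62.6  51.2] F bay [-4.1118  4.2464  1.6183]
```

Now I'll release, back out along the fingers, close, and press the knob the rest of the way down.

{"name": "play_rows", "arguments": {
  "commands": [
    {"gripper": 0.4, "x": 0, "y": 0, "z": 0, "roll": 0},
    {"gripper": 0.4, "x": 0, "y": 0, "z": 0, "roll": 0},
    {"gripper": 0.4, "x": 0, "y": 0, "z": 0, "roll": 0},
    {"gripper": 0.4, "x": 0, "y": 0, "z": -3, "roll": 0},
    {"gripper": 0.4, "x": 0, "y": 0, "z": -6, "roll": 0},
    {"gripper": 1, "x": 0, "y": 0, "z": -6, "roll": 0},
    {"gripper": 1, "x": 0, "y": 0, "z": -6, "roll": 0},
    {"gripper": 1, "x": -0.2, "y": 0, "z": -6, "roll": 0}
  ]
}}

```text
t: 32.6
tcp_pos: [0.5154, -0.1775, 0.0999]
ee_rot: [1.987, 1.733, -0.688]
contact_force: [-0.7, -1.0, -0.0]
width: -0.004
gripper_force: 0.0
```

{"name": "play_rows", "arguments": {
  "commands": [
    {"gripper": 1, "x": 0, "y": 0, "z": 2, "roll": 0},
    {"gripper": 1, "x": 0, "y": 0, "z": 3.5, "roll": 0},
    {"gripper": 1, "x": -0.1, "y": 0, "z": 4.3, "roll": 0},
    {"gripper": 1, "x": -0.2, "y": 0, "z": 5, "roll": 0},
    {"gripper": 1, "x": -0.2, "y": 0, "z": 5.5, "roll": 0},
    {"gripper": 1, "x": -0.2, "y": 0, "z": 5.7, "roll": 0},
    {"gripper": 1, "x": -0.2, "y": 0, "z": 5.7, "roll": 0}
  ]
}}

```text
t: 33.48
tcp_pos: [0.5116, -0.2122, 0.0578]
ee_rot: [1.986, 1.732, -0.683]
contact_force: [-1.2, 7.8, 11.8]
width: 0.001
gripper_force: 6.9
```

```bash
python3 - <<'E'
from h import *
o,M=st();print("tool in bay",tob(o['tcp_pos']),"F bay",B.T@o['contact_force'])
E
```

```text
33.48 tcp [ 0.5116 -0.2122  0.0578] q [-0.4409  1.1331  0.688   1.9708  0.089   0.3008 -0.2796] F [-1.1727  7.8122 11.8203] w 0.0008109672835302384
[[ 0.105  0.99  -0.091]
 [ 0.786 -0.139 -0.603]
 [-0.609 -0.009 -0.793]]
tool in bay [-45.4  61.5  57.8] F bay [-7.5885 -2.1956 11.8203]
```

{"name": "play_rows", "arguments": {
  "commands": [
    {"gripper": 1, "x": 0, "y": 0.1, "z": 0.3, "roll": 0},
    {"gripper": 1, "x": 0, "y": 0.1, "z": 0.5, "roll": 0},
    {"gripper": 1, "x": 0, "y": 0.1, "z": 0.5, "roll": 0}
  ]
}}

```text
t: 33.85
tcp_pos: [0.5159, -0.214, 0.0564]
ee_rot: [1.982, 1.732, -0.675]
contact_force: [1.2, 22.6, 34.7]
width: 0.001
gripper_force: 20.5
```

```bash
python3 - <<'E'
from h import *
o,M=st();print("tool in bay",tob(o['tcp_pos']),"F bay",B.T@o['contact_force'])
E
```

```text
33.85 tcp [ 0.5159 -0.214   0.0564] q [-0.4372  1.1362  0.6882  1.9653  0.0895  0.294  -0.2792] F [ 1.2325 22.6477 34.7011] w 0.001071587538930228
[[ 0.106  0.991 -0.084]
 [ 0.786 -0.135 -0.603]
 [-0.609 -0.002 -0.793]]
tool in bay [-44.2  66.   56.4] F bay [-22.6117  -1.7737  34.7011]
```

{"name": "play_rows", "arguments": {
  "commands": [
    {"gripper": 1, "x": 0, "y": 0, "z": -3, "roll": 0},
    {"gripper": 1, "x": 0, "y": 0, "z": -8, "roll": 0},
    {"gripper": 0, "x": 0, "y": 0, "z": -11, "roll": 0},
    {"gripper": 0, "x": 0, "y": 0, "z": -11, "roll": 0},
    {"gripper": 0, "x": 0, "y": 0, "z": -11, "roll": 0}
  ]
}}

```text
t: 34.48
tcp_pos: [0.521, -0.1501, 0.1395]
ee_rot: [1.987, 1.732, -0.686]
contact_force: [0.0, -0.2, 0.2]
width: 0.497
gripper_force: 0.0
```

```bash
python3 - <<'E'
from h import *
o,M=st();print("tool in bay",tob(o['tcp_pos']),"\n",(B.T@M).round(3))
c=capture("wrist");np.save("c.npy",c,allow_pickle=True);cv2.imwrite("pics/w7.png",cv2.resize(c["color"][130:330,180:440],(780,600),interpolation=cv2.INTER_CUBIC))
for a in blobs(c,(0,150,40),(6,255,255),None,30)[:3]:
    x,y,w,h=cv2.boundingRect(a);print(x,y,w,h,xplane(c,(x,y+h/2),-48),xplane(c,(x+w,y+h/2),-48))
E
```

```text
34.48 tcp [ 0.521  -0.1501  0.1395] q [-0.5689  0.9905  0.7306  1.9269  0.0907  0.5291 -0.2813] F [ 0.0149 -0.1742  0.198 ] w 0.4965566881887427
[[ 0.104  0.99  -0.094]
 [ 0.786 -0.14  -0.602]
 [-0.61  -0.011 -0.793]]
tool in bay [-108.2   62.7  139.5] 
 [[-0.793  0.008  0.61 ]
 [-0.001  1.    -0.013]
 [-0.61  -0.011 -0.793]]
583 0 57 41 [ -48.   457.  -278.9] [ -48.   542.2 -278.6]
0 1 54 53 [ -48. -426. -259.] [ -48.  -343.2 -258.8]
317 187 19 19 [-48.   58.9  54.1] [-48.   75.6  54. ]
```

View pics/w7.png

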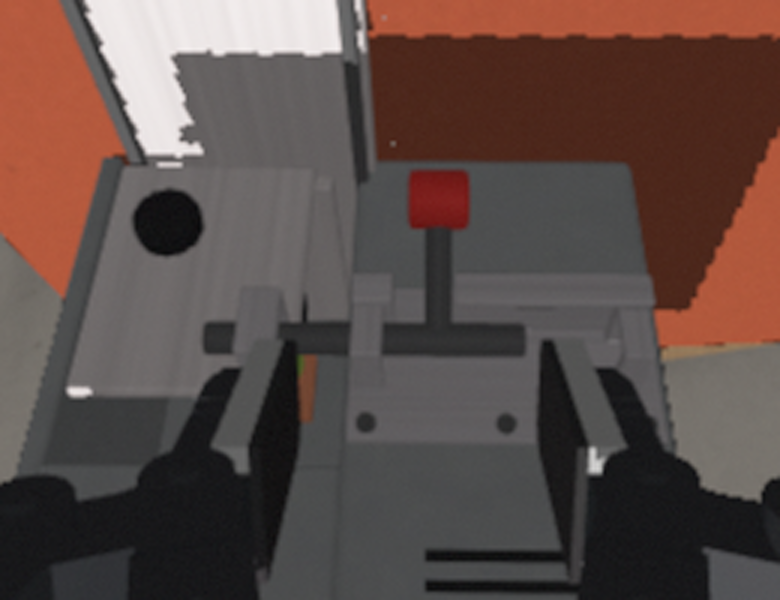

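The view shows the handle down in the notch and the rod through the staple. But the red knob's centre is at y ≈ 67, so pressing it down dragged the bolt back about 4 mm. I'll pinch the knob shallowly and slide it to the stop again.

{"name": "play_rows", "arguments": {
  "commands": [
    {"gripper": 0.15, "x": 0.1, "y": 0.5, "z": 4, "roll": 0},
    {"gripper": 0.15, "x": 0.2, "y": 0.6, "z": 8, "roll": 0},
    {"gripper": 0.15, "x": 0.2, "y": 0.6, "z": 10, "roll": 0},
    {"gripper": 0.15, "x": 0.2, "y": 0.6, "z": 11.1, "roll": 0},
    {"gripper": 0.15, "x": 0.2, "y": 0.6, "z": 11.1, "roll": 0},
    {"gripper": 1, "x": 0.2, "y": 0.6, "z": 11.1, "roll": 0},
    {"gripper": 1, "x": 0.2, "y": 0.6, "z": 11.1, "roll": 0},
    {"gripper": 1, "x": 0.2, "y": 0.6, "z": 11.1, "roll": 0}
  ],
  "grip_force": 20
}}

```text
t: 35.52
tcp_pos: [0.5178, -0.2153, 0.0509]
ee_rot: [1.986, 1.733, -0.684]
contact_force: [-0.9, 1.4, 0.8]
width: 0.199
gripper_force: 23.0
```

```bash
python3 - <<'E'
from h import *
o,M=st();print("tool in bay",tob(o['tcp_pos']),"F bay",B.T@o['contact_force'])
E
```

```text
35.52 tcp [ 0.5178 -0.2153  0.0509] q [-0.4304  1.1466  0.6825  1.9499  0.0862  0.3057 -0.2778] F [-0.8962  1.4475  0.7909] w 0.19949155765885074
[[ 0.104  0.99  -0.092]
 [ 0.786 -0.139 -0.602]
 [-0.609 -0.009 -0.793]]
tool in bay [-43.2  68.1  50.9] F bay [-1.3163 -1.0798  0.7909]
```

{"name": "play_rows", "arguments": {
  "commands": [
    {"gripper": 1, "x": 0, "y": -0.3, "z": 0, "roll": 0},
    {"gripper": 1, "x": 0, "y": -0.6, "z": 0, "roll": 0},
    {"gripper": 1, "x": 0, "y": -0.9, "z": 0, "roll": 0},
    {"gripper": 1, "x": 0, "y": -1.1, "z": 0, "roll": 0},
    {"gripper": 1, "x": 0, "y": -1.1, "z": 0, "roll": 0}
  ]
}}

```text
t: 36.15
tcp_pos: [0.5123, -0.2143, 0.0511]
ee_rot: [1.98, 1.733, -0.672]
contact_force: [8.4, -2.7, 0.2]
width: 0.199
gripper_force: 22.8
```

```bash
python3 - <<'E'
from h import *
o,M=st();print("tool in bay",tob(o['tcp_pos']),"F bay",B.T@o['contact_force'])
E
```

```text
36.15 tcp [ 0.5123 -0.2143  0.0511] q [-0.4377  1.1453  0.6868  1.9773  0.0863  0.2731 -0.2815] F [ 8.3901 -2.6762  0.1859] w 0.19927878341545116
[[ 0.105  0.991 -0.081]
 [ 0.787 -0.133 -0.603]
 [-0.608 -0.001 -0.794]]
tool in bay [-43.5  62.5  51.1] F bay [1.543  8.6703 0.1859]
```

The bolt is back at its stop (62.5). I'll press the handle down a little while still pinched, then ease off, release and withdraw.

{"name": "play_rows", "arguments": {
  "commands": [
    {"gripper": 1, "x": -0.1, "y": 0, "z": 0.3, "roll": 0},
    {"gripper": 1, "x": -0.1, "y": 0, "z": 0.5, "roll": 0},
    {"gripper": 1, "x": -0.1, "y": 0, "z": 0.5, "roll": 0},
    {"gripper": 1, "x": 0, "y": 0.35, "z": 0.1, "roll": 0},
    {"gripper": 1, "x": 0, "y": 0.35, "z": 0.1, "roll": 0},
    {"gripper": 0.3, "x": 0, "y": 0.35, "z": 0.1, "roll": 0},
    {"gripper": 0.3, "x": 0, "y": 0.35, "z": 0.1, "roll": 0},
    {"gripper": 0.3, "x": 0, "y": 0.35, "z": 0.1, "roll": 0}
  ]
}}

```text
t: 37.15
tcp_pos: [0.5087, -0.2154, 0.0495]
ee_rot: [1.988, 1.733, -0.688]
contact_force: [0.0, -0.8, -0.6]
width: 0.35
gripper_force: 0.0
```

{"name": "play_rows", "arguments": {
  "commands": [
    {"gripper": 0.3, "x": 0, "y": 0, "z": -2, "roll": 0},
    {"gripper": 0.3, "x": 0, "y": 0, "z": -6, "roll": 0},
    {"gripper": 0.3, "x": 0, "y": 0, "z": -11.2, "roll": 0},
    {"gripper": 0.3, "x": 0, "y": 0, "z": -11.2, "roll": 0},
    {"gripper": 0.3, "x": 0, "y": 0, "z": -11.2, "roll": 0}
  ]
}}

```text
t: 37.78
tcp_pos: [0.5195, -0.1481, 0.1382]
ee_rot: [1.987, 1.733, -0.687]
contact_force: [-1.5, 0.6, -0.5]
width: 0.351
gripper_force: 0.0
```

```bash
python3 - <<'E'
from h import *
o,M=st();print("tool in bay",tob(o['tcp_pos']))
c0=np.load("c.npy",allow_pickle=True).item()
c=capture("wrist");np.save("c2.npy",c,allow_pickle=True)
for C in(c0,c):
  for a in blobs(C,(0,150,40),(6,255,255),(250,150,420,260),30)[:1]:
    x,y,w,h=cv2.boundingRect(a);print(x,y,w,h,xplane(C,(x+w/2,y),-48),xplane(C,(x+w/2,y+h),-48))
  k=blobs(C,(0,0,0),(180,255,40),(215,185,255,220),20)
  for a in k[:1]:u=cv2.minEnclosingCircle(a)[0];print("push knob",tob(plane(C,u,.045)))
E
```

```text
37.77 tcp [ 0.5195 -0.1481  0.1382] q [-0.5731  0.9922  0.7305  1.931   0.0877  0.5266 -0.2828] F [-1.462   0.6195 -0.504 ] w 0.3511238683428137
[[ 0.104  0.99  -0.094]
 [ 0.786 -0.14  -0.602]
 [-0.609 -0.011 -0.793]]
tool in bay [-110.    60.9  138.2]
317 187 19 19 [-48.   67.3  43.5] [-48.   67.2  64.1]
push knob [-22.7 -20.6  45. ]
314 189 19 19 [-48.   62.7  43.1] [-48.   62.8  63.7]
push knob [-23.  -20.5  45. ]
```

The bolt is at its stop (62.7 against 63 nominal), the handle is as low as when pressed at 41 N, the sled is home, and the arm is clear.

```bash
python3 -c "
from workcell import *
print(sign_off())"
```

```text
the job is handed in; nothing more can be done
None
```

I've handed the job in: the cell is on the sled's saddles, the sled is pushed home, the bolt is across at its stop, and the handle is down in the notch. Two things could count against it. Pressing the handle down dragged the bolt back about 5 mm, so I slid it to its stop again with the handle already down, and that last press read about 41 N, with the closed fingertips on the knob.

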